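# Lay out the film-loading kit before lights-out

### The arm

A 6-joint arm with a two-finger parallel gripper is mounted at the origin on the work surface. World frame = base frame: x ahead of the robot, y to its left, z up, the work surface at z = 0. Lengths are in m, angles in rad, forces in N, time in s.
With the tool pointing down it reaches from about 0.375 to 0.9 m from the base axis. Payload 3.1 kg.
Tool frame: the origin (TCP) lies at the very end of the fingers, on their centre line; the grasp point (between the pads) lies 19 mm behind it (robot.hold_point_z is the z of the grasp point in the tool frame, in m); z points along the fingers, y is the direction in which the jaws open and shut (so a half turn about z gives the same grasp; the last joint's range is limited). The gripper opens to 87 mm and grips with 3 to 60 N. Pads are 19 mm wide; open, the fingers measure 117 mm over their backs; the gripper's body (75 mm by 190 mm) begins 51 mm behind the grasp point.
Start: joints at [1.115, 0.527, 1.433, -0, 1.181, -0.178], TCP at [0.171, 0.601, 0.223] pointing down, gripper open.
Joint ranges: [-3.08, 3.08], [-0.75, 2.2], [0.22, 2.44], [-1.43, 4.57], [0, 2.65], [-2.85, 2.85]. Speed limits (rad/s): [2.79, 2.79, 3.14, 3.14, 3.14, 3.14].

### API

Orientations are given as a unit quaternion [x, y, z, w].
In Python, from rig import robot, viewer, spotter gives the robot as it stands.
- The arm moves only by the shell command python3 -m crank 'ROWS' [FORCE]. ROWS is text: rows parted by semicolons, each of 7 numbers parted by spaces: the turn, a rotation vector about the tool's x, y, z in units of 5 degrees (1.0 is 5 degrees), then the shift along the tool's x, y, z in units of 40 mm (1.0 is 40 mm), then the gripper's target within -1 to 1 (shut at 1, half-way at 0, fully open at -1). A call has 1 to 5 rows; each row shifts and turns the pose as measured when the row begins, along the tool's axes as they then stand; what a row does not reach is not made up. A row lasts 1/8 s, in which the tool goes at most 62.5 mm and 10.7 degrees, less where a joint would pass 70% of its speed; a pose out of reach is approached as far as the arm can. A call is refused whole if a number of a shift passes 1 or a number of a turn 1, either way. A call with a gripper value outside its range is refused whole. The fingers move at their own pace and stop on an object; FORCE is the grip in N (left out, the last holds). Time passes only in rows, so rows that do not move let the fingers close. It gives the time, the measured TCP pose, the force and the opening at its end, in the units of the state.
- robot.get_obs(): the state, without advancing time (a new reading comes with each control period).
- viewer.camera(name): name is "scene" or "top"; returns a dict with "img" (384x512x3 uint8, red, green, blue), "camera_matrix" (3x3 intrinsics, pixels), "xyz" and "attitude" of the camera in the world. Camera axes: x right, y down, z forward; pixel columns grow to the right and rows downward; lengths in m; the calibration is good to about 2 mm. A picture is of the moment at which its call begins. There is no depth.
- robot.hand_in(): hands the job in, once; it reports no verdict.
Trained networks look in a picture, given as the dict that the camera call returned (one of the last four; its "shot" number tells which), for a name from the list of things; names that differ only in an ending like _2 or _b are one class to them, and where a whole thing is asked for, a point or a joint stands for the part that bears it (a point fixed in the world has none). Each returns a list of dicts, best first, with "score" (0 to 1); they miss things now and then, are a little off and sometimes report something else, mostly with a low value. They report only what shows in the picture. A call takes as long as a camera call. They do not tell look-alikes from the thing itself.
- spotter.boxes_of(name, picture): "at" ([x, y, z] in m, in the coordinates of the camera as it stood for that picture, good to about 4 mm: the middle of the surface that is visible of it).
The state is a dict: "time": time; "q": joint angles; "joint_velocities": joint speeds; "joint_torque": joint torques, N m; "position": TCP position; "tool_rot": TCP orientation; "ft_force": force on the tool from outside, world axes, zero at the start; "moment": the same for the moment, N m; "grip_width": finger opening in m.
Only numpy, scipy, OpenCV 4.12 (cv2) and the standard library are available. Lean on these libraries where they do the work, as an engineer would, in place of code of your own. Each camera call takes 0.05 s, during which the arm holds its last target.

### The job

The film will be loaded in total darkness, so lay the developing kit out on the grey mat in the order it is used, in one straight row along the middle of the mat in line with the tank, with about 4 cm clear between neighbours: from the robot's left to its right the small metal film cassette standing on end, the scissors lying straight across the mat with their points away from the robot, the white reel, the tank with the centre column stood upright inside it, and the black lid with its cap upwards. Leave the tank where it stands, and do not disturb the paper-wrapped roll film, the measuring jug or the grain magnifier.

Things in the scene. Friction and masses are not known exactly. Their poses are not given: they have to be found in the camera images.
- mat: Thin grey rubber mat fixed flat on the bench, 160 x 620 x 2 mm. Origin: centre of its underside; x across the mat, pointing away from the robot (the mat is turned by a few degrees at most), y along it to the robot's left, z up; its top is at z = +2 mm. The row lies along its y axis, on x = 0. Nothing but the tank is on it at the start.
- tank: Black plastic developing tank, an open upright pot, 100 mm across and 105 mm tall, wall 3 mm, floor 4 mm thick, bore 94 mm; empty, loose, about 0.25 kg; it stands on the mat's middle line, in the right half of the mat. Origin: centre of its underside, z up, y along the mat to the robot's left at the start. It stays where it is and is the reference for the row.
- column: Black centre column: a 24 mm tube standing on a thin round foot 76 mm across (the foot is 3 mm thick at its edge and rises to the tube within 12 mm), 125 mm tall in all, 0.04 kg. Origin: centre of the foot's underside, z up. Grip the tube near its top. Stood in the tank it has about 9 mm of play all round and its top is 24 mm above the tank's rim; fingers opened wide there would strike the rim.
- reel: White plastic spiral film reel lying flat: two round flanges 90 mm across with open spiral ribs, the upper one's top at 42 mm, on a hub sleeve 34 mm across that stands 14 mm above the upper flange, 56 mm tall in all, 0.07 kg. Origin: centre of its underside, z up. Grip it by the hub sleeve. About 4 cm clear of the tank, its centre is 135 mm from the tank's.
- lid: Black tank lid standing on its skirt: a round skirt 104 mm across, sloping in above 16 mm to a shoulder at 25 mm, and on top a ribbed round cap 52 mm across from 25 to 50 mm height; 0.11 kg. Origin: centre of its underside, z up. Grip it by the cap. About 4 cm clear of the tank, its centre is 142 mm from the tank's.
- cassette: Small 35 mm film cassette standing on end: bare aluminium cylinder with black ends, 25 mm across and 44 mm tall, with a 13 mm spool stub 5 mm higher, and a film lip along one side (on the +x +y side, reaching 18 mm from the axis), 0.025 kg. Origin: centre of its underside, z up. About 4 cm clear of the scissors' handles, its centre is 80 mm from the scissors' middle.
- scissors: Closed scissors lying flat, 126 mm long: steel blades, black oval finger loops 56 mm wide over both, and at the middle a black pivot block 18 mm wide, 34 mm long and 9 mm high, the place to grip; 0.06 kg. Origin: underside of the pivot block's centre, 63 mm from the points; x points along the blades to the points, z up. Gaps count from the handles' width (28 mm either side): about 4 cm clear of the reel, the pivot is 113 mm from the reel's centre.
- rollfilm: Bystander: paper-wrapped roll of wide film on a black spool, standing on end, 29 mm across and 64 mm tall. Origin: centre of its underside. Taller than the cassette; leave it alone.
- graduate: Bystander: whitish plastic measuring jug with a side handle (towards its y, reaching 62 mm from its axis), a pouring lip opposite and dark graduation lines, 70 mm across the mouth and 105 mm tall, empty. Origin: centre of its underside. Leave it alone.
- focuser: Bystander: grain magnifier, a grey plastic base 75 x 55 mm with an upright at one end and a slanted metal eyepiece tube, about 125 mm tall. Origin: centre of its underside. Leave it alone.
Mind the look-alikes: they are no part of the job. Leave any orange look-alike of the cassette alone.

How it is judged:
At the end, for the whole second after the job is handed in: Row on the mat as stated, within 15 mm of its middle line, flat or upright, clear gaps 25-55 mm (20 mm at least beside the scissors); scissors within 15 deg, points away; column upright on the tank floor; tank, roll, jug, magnifier within 20 mm of their starts; all released, at rest (x of reel in the frame of mat between -0.015 and 0.015 m and z of each of reel, lid, cassette, scissors in the frame of mat below 0.008 m and x of lid in the frame of mat between -0.015 and 0.015 m and x of cassette in the frame of mat between -0.015 and 0.015 m and x of scissors in the frame of mat between -0.015 and 0.015 m and angle between each of reel, lid, cassette, scissors, column, tank's own z axis and vertical below 0.12 rad and linear speed of each of reel, lid, cassette, scissors, column, tank below 0.02 m/s and angular speed of each of reel, lid, cassette, scissors, column, tank below 0.2 rad/s and horizontal distance between reel and tank between 0.12 and 0.15 m and y of reel in the frame of tank above 0.05 m and horizontal distance between lid and tank between 0.127 and 0.157 m and y of lid in the frame of tank below -0.05 m and horizontal distance between scissors and reel between 0.093 and 0.128 m and y of scissors in the frame of tank above 0.18 m and horizontal distance between cassette and scissors between 0.0605 and 0.0955 m and y of cassette in the frame of tank above 0.25 m and angle between the x axis of scissors and the x axis of mat, either way round below 0.26 rad and y of tank in the frame of scissors below -0.1 m and horizontal distance between column and tank below 0.012 m and z of column in the frame of tank below 0.012 m and distance of each of tank, rollfilm, graduate, focuser from where it was at the start of the episode below 0.02 m); the robot touches nothing.
It fails at once if the tank is pushed away or knocked over (distance of tank from where it was at the start of the episode above 0.025 m or angle between tank's own z axis and vertical above 0.3 rad).
It fails at once if the roll film, jug or magnifier is disturbed (distance of any of rollfilm, graduate, focuser from where it was at the start of the episode above 0.025 m or angle between any of rollfilm, graduate, focuser's own z axis and vertical above 0.3 rad).
It also fails if it takes over 144 s, if anything falls off the work surface, if the arm or the gripper's body presses on something with over 40 N, if the wrist force passes 120 N, or if a joint passes its speed limit or range.

## Working session

There is one attempt and no reset: what is moved stays moved. The work goes in short steps, Python scripts to look and compute and a shell command to move; the robot and the scene stay as the last step left them, time stands still between calls to the robot, and variables do not carry over. Pictures are saved under pics/ and viewed, and the job is handed in when it is done.

```bash
ls; mkdir -p pics
cat > h.py <<'E'
import numpy as np,cv2
from scipy.spatial.transform import Rotation as R
from rig import robot,viewer,spotter
def shot(name,fn):
    p=viewer.camera(name); cv2.imwrite('pics/'+fn,p['img'][:,:,::-1]); return p
def Rc(p):
    a=np.array(p['attitude'],float)
    return R.from_quat(a).as_matrix() if a.size==4 else a.reshape(3,3)
def world(p,at): return np.array(p['xyz'])+Rc(p)@np.array(at)
def pix(p,w):
    c=Rc(p).T@(np.array(w)-p['xyz']); k=p['camera_matrix']@c; return k[:2]/k[2]
def onplane(p,uv,z):
    d=Rc(p)@np.linalg.inv(p['camera_matrix'])@np.array([uv[0],uv[1],1.]); o=np.array(p['xyz'])
    return o+d*(z-o[2])/d[2]
E
python3 - <<'E'
from h import *
o=robot.get_obs(); print({k:np.round(v,3) for k,v in o.items()}, robot.hold_point_z)
for n in ('scene','top'):
    p=shot(n,n+'0.png'); print(n,p['xyz'],p['attitude'],p['camera_matrix'])
    for t in 'mat tank column reel lid cassette scissors rollfilm graduate focuser'.split():
        for d in spotter.boxes_of(t,p)[:3]: print(t,round(d['score'],2),np.round(world(p,d['at']),3),np.round(pix(p,world(p,d['at']))))
E
```

```text
pics
{'time': np.float64(0.0), 'q': array([ 1.116,  0.528,  1.434, -0.   ,  1.181, -0.179]), 'joint_velocities': array([-0.   ,  0.002,  0.001,  0.001, -0.   , -0.003]), 'joint_torque': array([ -0.   , -44.004, -17.66 ,   0.063,   0.058,  -0.   ]), 'position': array([0.17 , 0.601, 0.222]), 'tool_rot': array([ 0.138,  0.99 , -0.001, -0.   ]), 'ft_force': array([ 0.881,  0.77 , -0.184]), 'moment': array([ 0.013,  0.009, -0.038]), 'grip_width': np.float64(0.087)} -0.0187
scene [1.28197955 0.28446951 0.71890889] [ 0.50365727  0.76529688 -0.3298398  -0.22771855] [[375.99479863   0.         253.51980221]
 [  0.         375.99479863 189.97397759]
 [  0.           0.           1.        ]]
mat 0.78 [0.482 0.061 0.005] [286. 178.]
tank 0.7 [ 0.492 -0.09   0.073] [237. 148.]
column 0.58 [ 0.667 -0.002  0.008] [240. 214.]
reel 0.87 [0.679 0.199 0.04 ] [314. 232.]
lid 0.95 [ 0.478 -0.401  0.025] [151. 135.]
cassette 0.59 [ 0.62  -0.219  0.034] [176. 174.]
cassette 0.58 [ 0.685 -0.111  0.028] [199. 201.]
cassette 0.52 [ 0.688 -0.183  0.041] [174. 190.]
scissors 0.84 [0.452 0.413 0.007] [413. 206.
[... 257 characters left out ...]
.08004301  0.0762322 ] [[384.5690942    0.         256.03095675]
 [  0.         384.5690942  196.88939438]
 [  0.           0.           1.        ]]
mat 0.78 [0.466 0.012 0.002] [255. 251.]
tank 0.93 [ 0.471 -0.103  0.005] [292. 246.]
column 0.7 [ 0.655 -0.003  0.011] [254. 192.]
reel 0.68 [0.66  0.193 0.042] [191. 194.]
lid 0.56 [ 0.452 -0.414  0.024] [393. 241.]
cassette 0.66 [ 0.679 -0.182  0.046] [310. 176.]
cassette 0.49 [ 0.681 -0.112  0.047] [288. 178.]
cassette 0.47 [ 0.689 -0.255  0.048] [332. 171.]
scissors 0.83 [0.451 0.407 0.009] [129. 270.]
rollfilm 0.64 [0.765 0.09  0.067] [220. 157.]
graduate 0.66 [0.612 0.379 0.064] [130. 214.]
focuser 0.76 [ 0.777 -0.105  0.017] [281. 152.]
```

View pics/scene0.png

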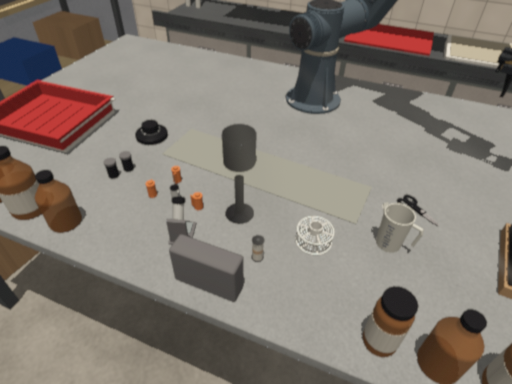

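```bash
python3 -c "
import cv2
i=cv2.imread('pics/top0.png')[110:310,90:430]; cv2.imwrite('pics/top0z.png',cv2.resize(i,None,fx=2.3,fy=2.3,interpolation=3))
i=cv2.imread('pics/scene0.png')[120:300,120:440]; cv2.imwrite('pics/scene0z.png',cv2.resize(i,None,fx=2.5,fy=2.5,interpolation=3))"
```

```text
(no output)
```

View pics/top0z.png

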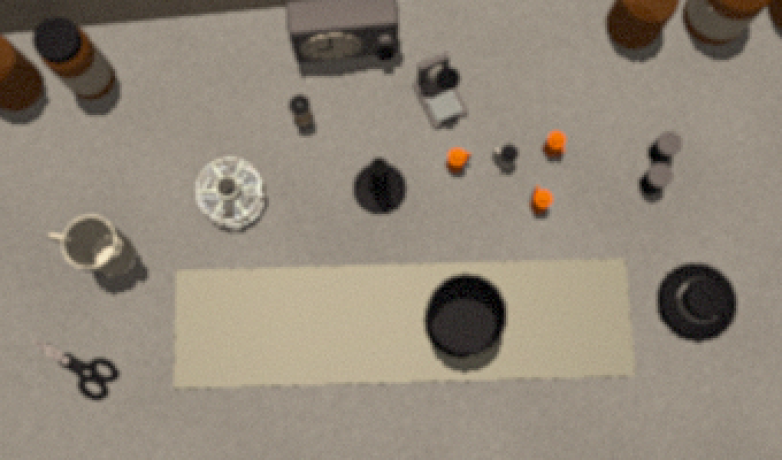

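View pics/scene0z.png

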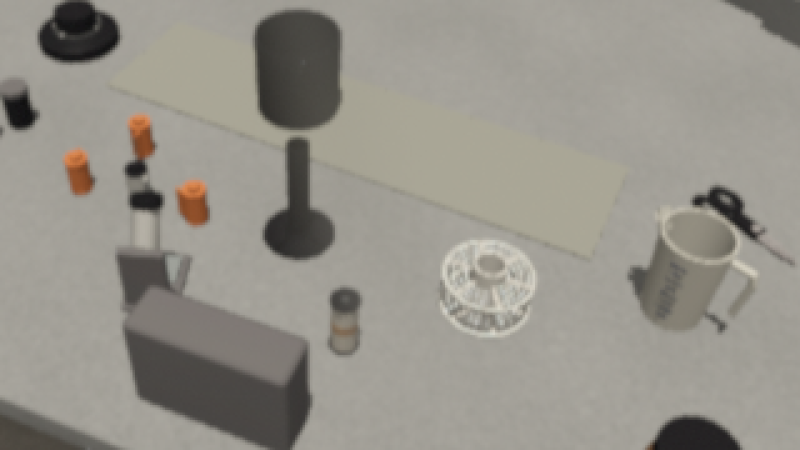

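```bash
cat > m.py <<'E'
from h import *
p=viewer.camera('top'); s=viewer.camera('scene')
z=lambda u,v:(90+(u+.5)/2.3-.5,110+(v+.5)/2.3-.5)
print('matc',[np.round(onplane(p,z(*c),.002),4)[:2] for c in [(175,270),(627,259),(634,375),(174,388)]])
g=cv2.cvtColor(p['img'],cv2.COLOR_RGB2HSV)
# mat mask
hsv=g; print('matpix',hsv[250,200],'bench',hsv[300,200])
def tri(n):
    return [np.round(world(c,d['at']),4).tolist()+[round(d['score'],2)] for c in (p,s) for d in spotter.boxes_of(n,c)[:2]]
for n in ('tank','column','reel','lid','scissors'): print(n,tri(n))
E
python3 m.py
python3 -c "
import cv2
i=cv2.imread('pics/top0.png')
for n,(r,c) in dict(a=(215,255),b=(255,100),c=(150,280),d=(170,170)).items(): pass
def cr(x,y,w,h):
    k=cv2.resize(i[y:y+h,x:x+w],(390,290),interpolation=3); return k
a=cv2.hconcat([cr(105,250,54,40),cr(170,172,54,40)]); b=cv2.hconcat([cr(240,170,54,40),cr(285,160,54,40)])
cv2.imwrite('pics/z1.png',cv2.vconcat([a,b]))
a=cv2.hconcat([cr(265,220,67,50),cr(365,215,67,50)])
cv2.imwrite('pics/z2.png',a)
"
```

```text
matc [array([0.5719, 0.2871]), array([ 0.5221, -0.3353]), array([ 0.3658, -0.3189]), array([0.4126, 0.2967])]
matpix [ 22  53 187] bench [ 16  36 149]
tank [[0.4719, -0.1017, 0.0057, 0.71], [0.4912, -0.0881, 0.0721, 0.91]]
column [[0.6546, -0.0052, 0.01, 0.69], [0.4799, 0.0576, 0.0044, 0.73], [0.668, -0.0015, 0.0076, 0.7]]
reel [[0.6635, 0.1942, 0.0392, 0.8], [0.6809, 0.1981, 0.0424, 0.63]]
lid [[0.4478, -0.4122, 0.0263, 0.68], [0.4779, -0.3992, 0.0236, 0.85]]
scissors [[0.4502, 0.4095, 0.0084, 0.74], [0.4536, 0.4125, 0.0075, 0.7], [0.481, 0.0603, 0.0051, 0.7]]
```

View pics/z1.png

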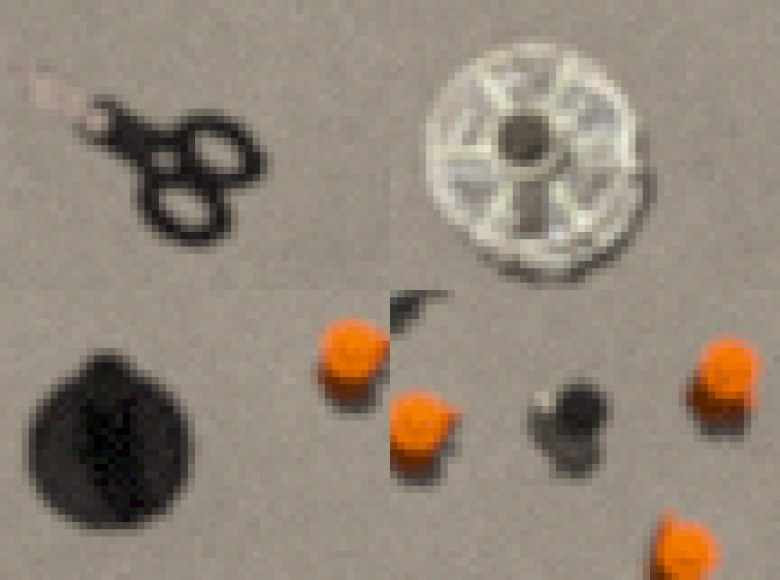

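View pics/z2.png

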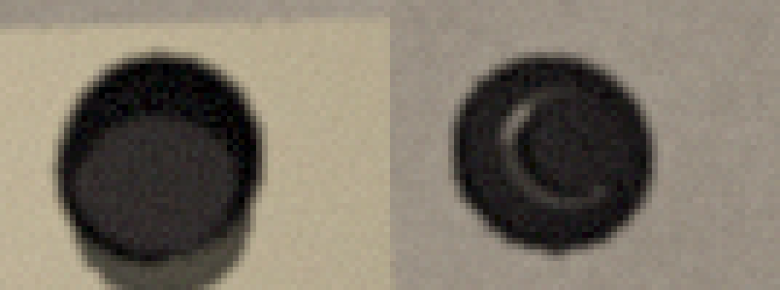

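```bash
cat > m2.py <<'E'
from h import *
p=viewer.camera('top'); s=viewer.camera('scene')
def q(x,y,a,b,f=7.222,g=7.25): return (x+(a+.5)/f-.5,y+(b+.5)/g-.5)
P={'sc':onplane(p,q(105,250,128,132),.009),'sctip':onplane(p,q(105,250,5,55),.003),'sclo':onplane(p,q(105,250,205,185),.006),
'reelhub':onplane(p,q(170,172,135,137),.056),'colfoot':onplane(p,q(240,170,110,157),.002),'coltop':onplane(p,q(240,170,107,88),.125),
'cas':onplane(p,q(285,160,190,118),.046),'lip':onplane(p,q(285,160,155,108),.04),
'tank':onplane(p,q(265,220,160,154,5.82,5.8),.107),'lid':onplane(p,q(365,215,163.5,153,5.82,5.8),.012)}
for k,v in P.items(): print(k,np.round(v,4))
def circ(im,c,x,y,z,r,col):
    t=np.linspace(0,2*np.pi,60); pts=np.array([pix(c,(x+r*np.cos(a),y+r*np.sin(a),z)) for a in t])
    cv2.polylines(im,[np.round((pts+.5)*8*4).astype(int)],True,col,1,cv2.LINE_AA,3) if 0 else cv2.polylines(im,[np.round(((pts+.5)*4-.5)*8).astype(np.int32)],True,col,1,cv2.LINE_AA,3)
tiles=[]
for c in (p,s):
    im=cv2.resize(c['img'][:,:,::-1],None,fx=4,fy=4,interpolation=cv2.INTER_CUBIC)
    L=lambda k,z,r,col=(0,0,255):circ(im,c,P[k][0],P[k][1],z,r,col)
    L('tank',.107,.05);L('tank',.002,.05);L('lid',.016,.052);L('lid',.05,.026);L('reelhub',.056,.017);L('reelhub',.042,.045);L('reelhub',0,.045)
    L('colfoot',.0,.038);L('colfoot',.125,.012);L('cas',.044,.0125);L('cas',0,.0125);L('sc',.009,.009)
    t=[]
    for k,z in (('tank',.05),('lid',.02),('reelhub',.03),('colfoot',.06),('cas',.025),('sc',0)):
        u=pix(c,(P[k][0],P[k][1],z))*4; x,y=int(u[0]),int(u[1]); x=max(130,min(x,2048-130)); y=max(100,y)
        t.append(cv2.resize(im[y-100:y+100,x-130:x+130],(266,205)))
    tiles+= [cv2.hconcat(t[:3]),cv2.hconcat(t[3:])]
cv2.imwrite('pics/ov_a.png',cv2.vconcat(tiles[:2])); cv2.imwrite('pics/ov_b.png',cv2.vconcat(tiles[2:]))
E
python3 m2.py
```

```text
sc [0.4582 0.4259 0.009 ]
sctip [0.4969 0.4801 0.003 ]
sclo [0.4328 0.3948 0.006 ]
reelhub [0.6699 0.1996 0.056 ]
colfoot [ 0.6589 -0.0061  0.002 ]
coltop [ 0.658  -0.0059  0.125 ]
cas [ 0.6794 -0.1861  0.046 ]
lip [ 0.6871 -0.1724  0.04  ]
tank [ 0.4616 -0.0941  0.107 ]
lid [ 0.4531 -0.4167  0.012 ]
```

View pics/ov_a.png

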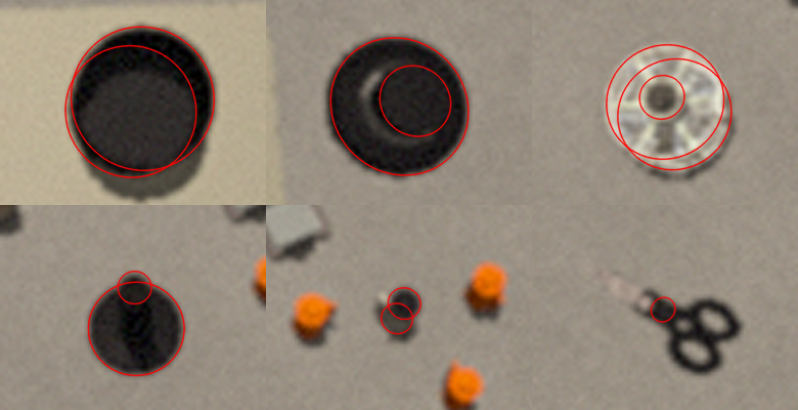

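View pics/ov_b.png

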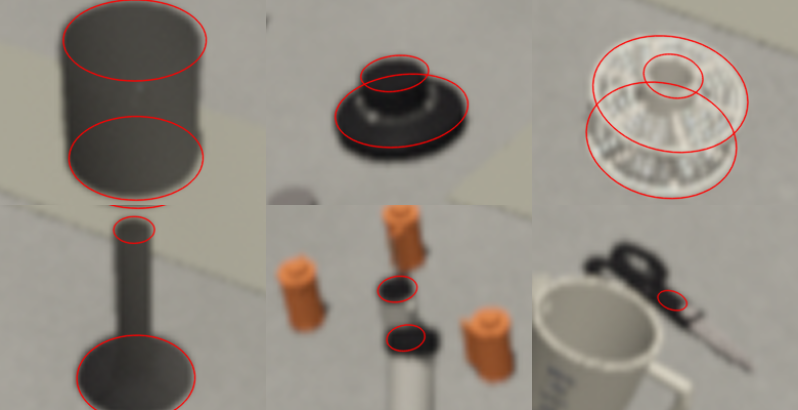

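```bash
cat > go.py <<'E'
import sys
from h import *
o=robot.get_obs(); Rm=R.from_quat(o['tool_rot']).as_matrix(); pos=o['position']
hd=np.degrees(np.arctan2(Rm[1,1],Rm[0,1]))
print('t %.2f'%o['time'],'pos',np.round(pos,4),'hd %.1f'%hd,'grip %.4f'%o['grip_width'],'F',np.round(o['ft_force'],1),'q',np.round(o['q'],2))
a=[float(x) for x in sys.argv[1:]]
if a:
    tgt=np.array(a[:3]); h=a[3] if len(a)>3 else hd
    Rt=np.array([[-np.sin(np.radians(h)),np.cos(np.radians(h)),0],[np.cos(np.radians(h)),np.sin(np.radians(h)),0],[0,0,-1.]])
    rv=R.from_matrix(Rm.T@Rt).as_rotvec()
    print('turn units',np.round(np.degrees(rv)/5,2),' shift now-axes',np.round(Rm.T@(tgt-pos)/.04,3),' shift after-turn axes',np.round(Rt.T@(tgt-pos)/.04,3))
E
python3 go.py .456 .423 .08 143
```

```text
t 1.80 pos [0.1708 0.6012 0.2225] hd 74.1 grip 0.0870 F [ 0.5  1.  -0.1] q [ 1.12  0.53  1.43 -0.    1.18 -0.18]
turn units [ -0.    -0.   -13.77]  shift now-axes [-8.077 -2.336  3.564]  shift after-turn axes [-0.734 -8.376  3.563]
```

```bash
python3 -m crank '0 0 -1 0 0 0 0; 0 0 -1 0 0 0 0; 0 0 -1 0 0 0 0; 0 0 -1 0 0 0 0; 0 0 -1 0 0 0 0' 20; python3 go.py .456 .423 .08 143
```

```text
time: 2.42
position: [0.1708, 0.6012, 0.2226]
tool_rot: [-0.087, 0.996, 0.0, 0.0]
ft_force: [0.4, -0.2, -1.0]
grip_width: 0.0468
t 2.42 pos [0.1708 0.6012 0.2226] hd 100.0 grip 0.0468 F [ 0.4 -0.2 -1. ] q [ 1.12  0.53  1.43  0.    1.18 -0.63]
turn units [ 0.    0.   -8.61]  shift now-axes [-6.253 -5.621  3.564]  shift after-turn axes [-0.733 -8.376  3.564]
```

```bash
python3 -m crank '0 0 -1 -0.69 -0.62 0.3 0; 0 0 -1 -0.64 -0.68 0.3 0; 0 0 -1 -0.57 -0.73 0.3 0; 0 0 -1 -0.5 -0.78 0.3 0; 0 0 -1 -0.43 -0.82 0.3 0'; python3 go.py .456 .423 .08 143
```

```text
time: 3.05
position: [0.3313, 0.5045, 0.1626]
tool_rot: [-0.31, 0.951, 0.002, 0.002]
ft_force: [-0.2, -0.3, -0.5]
grip_width: 0.0436
t 3.05 pos [0.3313 0.5045 0.1626] hd 126.2 grip 0.0436 F [-0.2 -0.3 -0.5] q [ 0.8   0.57  1.55  0.    1.02 -1.4 ]
turn units [ 0.02  0.06 -3.36]  shift now-axes [-1.303 -3.491  2.063]  shift after-turn axes [-0.249 -3.717  2.066]
```

```bash
python3 -m crank '0 0 -1 -0.36 -0.86 0.3 0; 0 0 -1 -0.29 -0.9 0.3 0; 0 0 -1 -0.2 -0.95 0.3 0; 0 0 -0.6 -0.1 -0.95 0.4 0'; python3 go.py .456 .423 .08 143
```

```text
time: 3.55
position: [0.4662, 0.4234, 0.1098]
tool_rot: [-0.46, 0.888, 0.002, 0.004]
ft_force: [0.8, 0.4, -0.8]
grip_width: 0.0436
t 3.55 pos [0.4662 0.4234 0.1098] hd 144.8 grip 0.0436 F [ 0.8  0.4 -0.8] q [ 0.56  0.67  1.52  0.    0.94 -1.97]
turn units [0.   0.1  0.36]  shift now-axes [0.163 0.203 0.742]  shift after-turn axes [0.163 0.198 0.744]
```

```bash
python3 -m crank '0 0 0 0 0 0.7 0; 0 0 0 0 0 0 0'; python3 go.py .456 .423 .004 143
python3 - <<'E'
from h import *
s=shot('scene','s1.png'); p=shot('top','t1.png')
a=cv2.resize(s['img'][120:270,330:500,::-1],None,fx=4,fy=4,interpolation=2)
cv2.imwrite('pics/s1z.png',a)
E
```

```text
time: 3.8
position: [0.4695, 0.4213, 0.0802]
tool_rot: [-0.458, 0.889, 0.002, 0.004]
ft_force: [-0.4, 0.2, 0.4]
grip_width: 0.0435
t 3.80 pos [0.4695 0.4213 0.0802] hd 144.6 grip 0.0435 F [-0.4  0.2  0.4] q [ 0.55  0.71  1.53  0.    0.89 -1.97]
turn units [0.   0.1  0.31]  shift now-axes [0.178 0.3   1.902]  shift after-turn axes [0.17  0.295 1.904]
```

View pics/s1z.png

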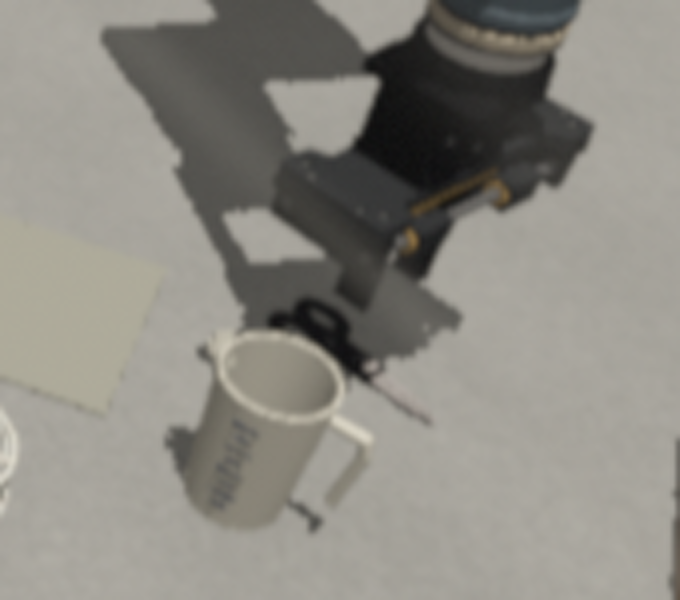

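```bash
python3 -m crank '0 0 0.3 0.17 0.29 0.5 0; 0 0 0 0 0 0.6 0; 0 0 0 0 0 0 0'; python3 go.py .456 .423 .004 143
```

```text
time: 4.28
position: [0.4597, 0.4283, 0.043]
tool_rot: [-0.448, 0.894, 0.003, 0.012]
ft_force: [-0.1, -0.5, -0.3]
grip_width: 0.0433
t 4.28 pos [0.4597 0.4283 0.043 ] hd 143.2 grip 0.0433 F [-0.1 -0.5 -0.3] q [ 0.57  0.76  1.57  0.    0.79 -1.93]
turn units [-0.06  0.27  0.05]  shift now-axes [0.184 0.001 0.972]  shift after-turn axes [ 0.162 -0.005  0.976]
```

```bash
python3 -m crank '-0.05 0.27 0 0.17 0 0.5 0; 0 0 0 0 0 0 0'; python3 go.py .456 .423 .004 143
```

```text
time: 4.53
position: [0.4567, 0.4243, 0.0243]
tool_rot: [-0.449, 0.894, -0.001, 0.001]
ft_force: [-1.3, -0.1, 0.7]
grip_width: 0.0435
t 4.53 pos [0.4567 0.4243 0.0243] hd 143.3 grip 0.0435 F [-1.3 -0.1  0.7] q [ 0.57  0.79  1.57 -0.    0.78 -1.93]
turn units [-0.03  0.02  0.06]  shift now-axes [ 0.038 -0.005  0.508]  shift after-turn axes [ 0.037 -0.006  0.508]
```

```bash
python3 -m crank '0 0 0 0.04 0 0.5 0; 0 0 0 0 0 0 0; 0 0 0 0 0 0 1; 0 0 0 0 0 0 1; 0 0 0 0 0 0 1' 25; python3 -m crank '0 0 0 0 0 0 1;0 0 0 0 0 0 1'; python3 go.py
```

```text
time: 5.15
position: [0.4568, 0.4234, 0.0039]
tool_rot: [-0.448, 0.894, -0.001, 0.002]
ft_force: [0.3, 0.1, 0.1]
grip_width: 0.0213
time: 5.4
position: [0.457, 0.4235, 0.0042]
tool_rot: [-0.448, 0.894, -0.0, 0.003]
ft_force: [0.8, 0.2, -0.6]
grip_width: 0.0179
t 5.40 pos [0.457  0.4235 0.0042] hd 143.3 grip 0.0179 F [ 0.8  0.2 -0.6] q [ 0.57  0.82  1.58 -0.    0.74 -1.93]
```

```bash
python3 -m crank '0 0 0 0 0 -0.6 1; 0 0 0 0 0 -0.6 1; 0 0 0 0 0 -0.4 1'; python3 go.py .4811 .1531 .05 85.5
```

```text
time: 5.78
position: [0.4553, 0.4225, 0.0681]
tool_rot: [-0.448, 0.894, -0.001, 0.001]
ft_force: [-0.6, 0.5, -1.5]
grip_width: 0.0173
t 5.78 pos [0.4553 0.4225 0.0681] hd 143.3 grip 0.0173 F [-0.6  0.5 -1.5] q [ 0.57  0.72  1.56 -0.    0.86 -1.93]
turn units [-2.000e-02  1.000e-02  1.156e+01]  shift now-axes [ 5.013 -4.543  0.458]  shift after-turn axes [-1.171 -6.664  0.452]
```

```bash
python3 -m crank '0 0 1 0.46 -0.41 0 1; 0 0 1 0.42 -0.46 0 1; 0 0 1 0.38 -0.49 0 1; 0 0 1 0.33 -0.53 0 1; 0 0 1 0.28 -0.55 0 1'; python3 -m crank '0 0 1 0.23 -0.57 0 1; 0 0 1 0.18 -0.59 0 1; 0 0 1 0.12 -0.61 0 1; 0 0 1 0.06 -0.62 0 1; 0 0 1 0 -0.62 0 1'; python3 go.py .4811 .1531 .05 85.5
```

```text
time: 6.4
position: [0.4688, 0.2985, 0.0707]
tool_rot: [-0.239, 0.971, 0.0, 0.004]
ft_force: [0.6, -0.2, -0.9]
grip_width: 0.018
time: 7.02
position: [0.4828, 0.1714, 0.0713]
tool_rot: [-0.016, 1.0, 0.001, 0.004]
ft_force: [0.8, -1.0, -0.6]
grip_width: 0.0177
t 7.03 pos [0.4828 0.1714 0.0713] hd 91.9 grip 0.0177 F [ 0.8 -1.  -0.6] q [ 0.12  0.62  1.85  0.    0.67 -1.48]
turn units [0.03 0.1  1.27]  shift now-axes [ 0.063 -0.457  0.531]  shift after-turn axes [ 0.007 -0.46   0.533]
```

```bash
python3 -m crank '0 0 0.9 0.03 -0.3 0.2 1; 0 0 0.2 0 0 0 1; 0 0 0 0 0 0 1'; python3 go.py .4811 .1531 .005 85.5
```

```text
time: 7.4
position: [0.483, 0.1578, 0.0638]
tool_rot: [0.034, 0.999, 0.002, 0.005]
ft_force: [-0.4, -0.5, -0.9]
grip_width: 0.018
t 7.40 pos [0.483  0.1578 0.0638] hd 86.1 grip 0.0180 F [-0.4 -0.5 -0.9] q [ 0.09  0.63  1.86  0.    0.64 -1.41]
turn units [0.04 0.11 0.11]  shift now-axes [ 0.054 -0.124  1.469]  shift after-turn axes [ 0.039 -0.12   1.47 ]
```

Run:
```python
from h import *
s=shot('scene','s2.png')
a=cv2.resize(s['img'][90:240,230:400,::-1],None,fx=4,fy=4,interpolation=2)
cv2.imwrite('pics/s2z.png',a)
```

```text
(no output)
```

View pics/s2z.png

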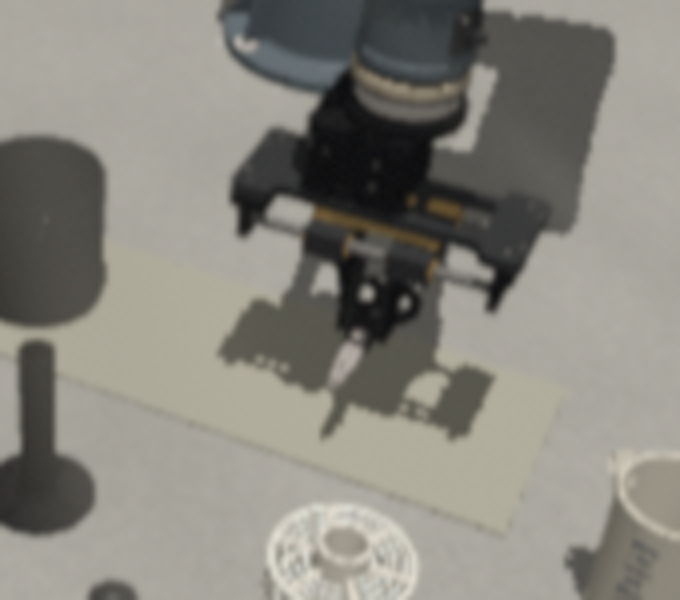

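```bash
python3 -m crank '0 0.1 0.1 0.04 -0.12 0.5 1; 0 0 0 0 0 0.5 1; 0 0 0 0 0 0 1'; python3 go.py .4811 .1531 .0065 85.5
```

```text
time: 7.82
position: [0.4825, 0.1554, 0.0242]
tool_rot: [0.036, 0.999, 0.002, 0.002]
ft_force: [-1.4, 0.2, -0.9]
grip_width: 0.0177
t 7.83 pos [0.4825 0.1554 0.0242] hd 85.9 grip 0.0177 F [-1.4  0.2 -0.9] q [ 0.09  0.71  1.88  0.01  0.56 -1.42]
turn units [0.05 0.05 0.08]  shift now-axes [ 0.032 -0.062  0.441]  shift after-turn axes [ 0.03  -0.06   0.441]
```

```bash
python3 -m crank '0 0 0 0.03 -0.06 0.42 1; 0 0 0 0 0 0 1; 0 0 0 0 0 0 0.2; 0 0 0 0 0 0 0.2; 0 0 0 0 0 0 0.2'; python3 go.py
```

```text
time: 8.45
position: [0.4839, 0.155, 0.0109]
tool_rot: [0.034, 0.999, 0.003, 0.006]
ft_force: [-0.1, -0.8, -0.1]
grip_width: 0.0331
t 8.45 pos [0.4839 0.155  0.0109] hd 86.1 grip 0.0331 F [-0.1 -0.8 -0.1] q [ 0.09  0.73  1.88  0.01  0.52 -1.42]
```

```bash
python3 -m crank '0 0 0 0 0 -0.7 0.2; 0 0 0 0 0 -1 -0.3; 0 0 0 0 0 -1 -0.3; 0 0 1 0 0 0 -0.3; 0 0 1 0 0 0 -0.3'; python3 go.py .6699 .1996 .09 20
```

```text
time: 9.07
position: [0.4832, 0.1545, 0.1241]
tool_rot: [0.124, 0.992, 0.003, 0.007]
ft_force: [-0.6, 0.7, -0.3]
grip_width: 0.0559
t 9.07 pos [0.4832 0.1545 0.1241] hd 75.8 grip 0.0559 F [-0.6  0.7 -0.3] q [ 0.09  0.52  1.83  0.01  0.78 -1.24]
turn units [ 0.16  0.09 11.16]  shift now-axes [-4.237  2.231  0.923]  shift after-turn axes [-0.537  4.772  0.852]
```

```bash
python3 -m crank '0 0 1 -0.44 0.23 0 -0.3; 0 0 1 -0.42 0.27 0 -0.3; 0 0 1 -0.39 0.31 0 -0.3; 0 0 1 -0.36 0.34 0 -0.3; 0 0 1 -0.33 0.37 0 -0.3';python3 -m crank '0 0 1 -0.3 0.4 0 -0.3; 0 0 1 -0.26 0.42 0 -0.3; 0 0 1 -0.22 0.45 0 -0.3; 0 0 1 -0.15 0.3 0 -0.3; 0 0 1 0 0 0 -0.3'; python3 go.py .6699 .1996 .09 20
```

```text
time: 9.7
position: [0.5798, 0.1781, 0.1277]
tool_rot: [0.343, 0.939, 0.005, 0.005]
ft_force: [-0.4, -0.1, -0.8]
grip_width: 0.0566
time: 10.32
position: [0.654, 0.1942, 0.1296]
tool_rot: [0.544, 0.839, 0.006, 0.005]
ft_force: [-0.5, -0.5, 0.4]
grip_width: 0.0566
t 10.32 pos [0.654  0.1942 0.1296] hd 24.1 grip 0.0566 F [-0.5 -0.5  0.4] q [ 0.12  0.7   1.37  0.    1.06 -0.3 ]
turn units [0.17 0.01 0.81]  shift now-axes [-0.036  0.403  0.997]  shift after-turn axes [-0.008  0.419  0.991]
```

```bash
python3 -m crank '0.17 0 0.8 0 0.35 0.5 -0.3; 0 0 0 0 0 0.4 -0.3; 0 0 0 0 0 0 -0.3'; python3 go.py .6699 .1996 .0455 20
```

```text
time: 10.7
position: [0.6661, 0.1997, 0.0932]
tool_rot: [0.573, 0.819, -0.001, -0.0]
ft_force: [0.1, 0.6, 0.1]
grip_width: 0.0562
t 10.70 pos [0.6661 0.1997 0.0932] hd 20.0 grip 0.0562 F [0.1 0.6 0.1] q [ 0.13  0.77  1.34 -0.    1.04 -0.22]
turn units [-0.02  0.01  0.01]  shift now-axes [-0.034  0.09   1.192]  shift after-turn axes [-0.035  0.088  1.192]
```

```bash
python3 -m crank '0 0 0 -0.03 0.09 0.6 -0.3; 0 0 0 0 0 0.3 -0.3; 0 0 0 0 0 0 -0.3'; python3 go.py .6699 .1996 .0455 20
```

```text
time: 11.08
position: [0.6691, 0.1993, 0.055]
tool_rot: [0.573, 0.82, -0.001, -0.0]
ft_force: [-0.4, 0.1, 0.5]
grip_width: 0.0563
t 11.07 pos [0.6691 0.1993 0.055 ] hd 20.1 grip 0.0563 F [-0.4  0.1  0.5] q [ 0.13  0.82  1.35 -0.    0.98 -0.22]
turn units [-0.03  0.01  0.02]  shift now-axes [-0.001  0.023  0.238]  shift after-turn axes [-0.001  0.022  0.238]
```

```bash
python3 -m crank '0 0 0 0 0.02 0.23 -0.3; 0 0 0 0 0 0 -0.3; 0 0 0 0 0 0 0.6; 0 0 0 0 0 0 0.6; 0 0 0 0 0 0 0.6' 15; python3 -m crank '0 0 0 0 0 0 0.6; 0 0 0 0 0 0 0.6'; python3 go.py
```

```text
time: 11.7
position: [0.6707, 0.1997, 0.0466]
tool_rot: [0.573, 0.82, -0.0, 0.0]
ft_force: [-0.4, 0.7, 1.0]
grip_width: 0.0344
time: 11.95
position: [0.6706, 0.1998, 0.0467]
tool_rot: [0.573, 0.82, -0.0, 0.0]
ft_force: [0.0, 0.0, -0.9]
grip_width: 0.0327
t 11.95 pos [0.6706 0.1998 0.0467] hd 20.1 grip 0.0327 F [ 0.   0.  -0.9] q [ 0.13  0.83  1.35 -0.    0.96 -0.22]
```

```bash
python3 -m crank '0 0 0 0 0 -0.5 0.6; 0 0 0 0 0 -0.5 0.6; 0 0 0 0 0 0 0.6'; python3 go.py .4722 .0405 .049 20
```

```text
time: 12.32
position: [0.6714, 0.1999, 0.0905]
tool_rot: [0.573, 0.82, 0.0, 0.001]
ft_force: [0.6, 0.2, -1.2]
grip_width: 0.0329
t 12.32 pos [0.6714 0.1999 0.0905] hd 20.1 grip 0.0329 F [ 0.6  0.2 -1.2] q [ 0.13  0.78  1.33 -0.    1.03 -0.22]
turn units [0.02 0.02 0.02]  shift now-axes [-2.029 -6.05   1.028]  shift after-turn axes [-2.042 -6.044  1.037]
```

```bash
python3 -m crank '0 0 0 -0.25 -0.75 0 0.6; 0 0 0 -0.25 -0.75 0 0.6; 0 0 0 -0.25 -0.75 0 0.6; 0 0 0 -0.25 -0.75 0 0.6; 0 0 0 -0.25 -0.75 0 0.6'; python3 -m crank '0 0 0 -0.25 -0.75 0 0.6; 0 0 0 -0.2 -0.6 0 0.6; 0 0 0 0 0 0 0.6';python3 go.py .4722 .0405 .049 20
```

```text
time: 12.95
position: [0.5477, 0.1002, 0.0924]
tool_rot: [0.572, 0.82, 0.003, 0.005]
ft_force: [0.4, -0.3, -0.4]
grip_width: 0.0331
time: 13.32
position: [0.5001, 0.0627, 0.093]
tool_rot: [0.572, 0.82, 0.003, 0.004]
ft_force: [-0.5, -0.1, 0.3]
grip_width: 0.0326
t 13.32 pos [0.5001 0.0627 0.093 ] hd 20.2 grip 0.0326 F [-0.5 -0.1  0.3] q [-0.1   0.57  1.86  0.    0.7  -0.45]
turn units [0.11 0.04 0.03]  shift now-axes [-0.275 -0.857  1.093]  shift after-turn axes [-0.281 -0.846  1.1  ]
```

```bash
python3 -m crank '0.1 0 0 -0.28 -0.87 0.3 0.6; 0 0 0 0 0 0.3 0.6; 0 0 0 0 0 0 0.6';python3 go.py .4722 .0405 .049 20
```

```text
time: 13.7
position: [0.4768, 0.0399, 0.0695]
tool_rot: [0.572, 0.82, 0.002, 0.006]
ft_force: [0.4, -0.4, -0.5]
grip_width: 0.0328
t 13.70 pos [0.4768 0.0399 0.0695] hd 20.2 grip 0.0328 F [ 0.4 -0.4 -0.5] q [-0.15  0.6   1.93 -0.    0.6  -0.5 ]
turn units [0.11 0.09 0.03]  shift now-axes [ 0.057 -0.107  0.51 ]  shift after-turn axes [ 0.053 -0.102  0.511]
```

```bash
python3 -m crank '0.1 0.09 0 0.05 -0.12 0.35 0.6; 0 0 0 0 0 0 0.6';python3 go.py .4722 .0405 .049 20; python3 -m crank '0 0 0 0 0 0.18 0.6; 0 0 0 0 0 0 0.6';python3 go.py .4722 .0405 .049 20
```

```text
time: 13.95
position: [0.4738, 0.0408, 0.0548]
tool_rot: [0.572, 0.82, 0.001, 0.001]
ft_force: [-0.2, 0.8, -1.0]
grip_width: 0.0332
t 13.95 pos [0.4738 0.0408 0.0548] hd 20.2 grip 0.0332 F [-0.2  0.8 -1. ] q [-0.15  0.63  1.94  0.    0.57 -0.5 ]
turn units [0.04 0.01 0.05]  shift now-axes [ 0.006 -0.04   0.145]  shift after-turn axes [ 0.006 -0.039  0.145]
time: 14.2
position: [0.4754, 0.041, 0.0476]
tool_rot: [0.571, 0.821, 0.002, 0.003]
ft_force: [-0.8, 0.2, -1.1]
grip_width: 0.0327
t 14.20 pos [0.4754 0.041  0.0476] hd 20.3 grip 0.0327 F [-0.8  0.2 -1.1] q [-0.15  0.64  1.94  0.    0.55 -0.5 ]
turn units [0.07 0.03 0.06]  shift now-axes [ 0.016 -0.081 -0.037]  shift after-turn axes [ 0.015 -0.081 -0.036]
```

```bash
python3 -m crank '0 0 0 0 0 0 -0.2; 0 0 0 0 0 0 -0.2; 0 0 0 0 0 0 -0.2; 0 0 0 0 0 -0.4 -0.2; 0 0 0 0 0 -1 -0.2';python3 -m crank '0 0 0 0 0 -1 -0.2; 0 0 0 0 0 -1 -0.2; 0 0 0 0 0 0 -0.2'; python3 go.py .6585 -.006 .14 20
python3 - <<'E'
from h import *
s=shot('scene','s3.png'); p=shot('top','t3.png')
a=cv2.resize(s['img'][110:270,200:400,::-1],None,fx=3.5,fy=3.5,interpolation=2)
cv2.imwrite('pics/s3z.png',a)
E
```

```text
time: 14.82
position: [0.4732, 0.0413, 0.1022]
tool_rot: [0.572, 0.821, 0.0, -0.0]
ft_force: [0.5, -0.6, -0.2]
grip_width: 0.0521
time: 15.2
position: [0.4744, 0.041, 0.1869]
tool_rot: [0.572, 0.82, 0.002, 0.002]
ft_force: [-0.1, 0.4, 0.1]
grip_width: 0.0521
t 15.20 pos [0.4744 0.041  0.1869] hd 20.3 grip 0.0521 F [-0.1  0.4  0.1] q [-0.15  0.38  1.84  0.    0.92 -0.5 ]
turn units [0.06 0.02 0.05]  shift now-axes [-2.695  3.904  1.198]  shift after-turn axes [-2.679  3.923  1.174]
```

View pics/s3z.png

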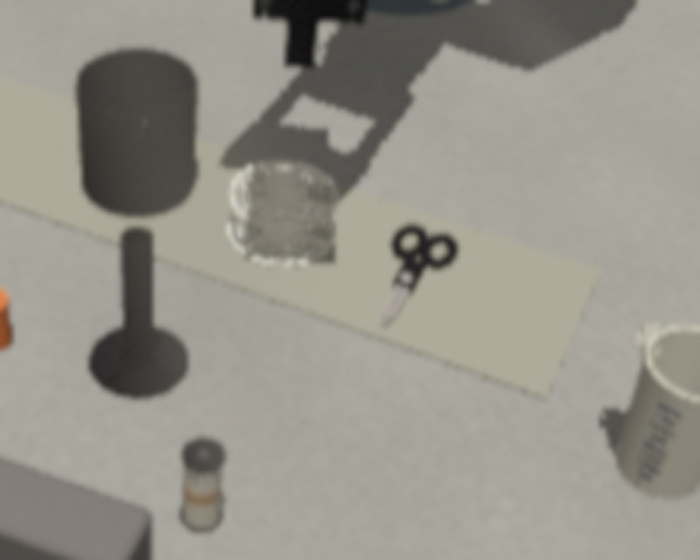

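```bash
python3 -m crank '0.05 0 0 -0.45 0.65 0.1 -0.2; 0 0 0 -0.45 0.65 0.1 -0.2; 0 0 0 -0.45 0.65 0.1 -0.2; 0 0 0 -0.45 0.65 0.2 -0.2; 0 0 0 -0.45 0.65 0.2 -0.2';python3 -m crank '0 0 0 -0.4 0.6 0 -0.2; 0 0 0 0 0 0 -0.2; 0 0 0 0 0 0 -0.2'; python3 go.py .6585 -.006 .14 20
```

```text
time: 15.92
position: [0.6198, 0.0026, 0.1437]
tool_rot: [0.571, 0.821, -0.006, -0.012]
ft_force: [0.1, 0.4, 0.5]
grip_width: 0.0521
time: 16.3
position: [0.6451, -0.0043, 0.1345]
tool_rot: [0.572, 0.82, -0.009, -0.018]
ft_force: [-0.2, 0.0, 0.8]
grip_width: 0.0522
t 16.30 pos [ 0.6451 -0.0043  0.1345] hd 20.3 grip 0.0522 F [-0.2  0.   0.8] q [-0.18  0.67  1.42 -0.    1.09 -0.53]
turn units [-0.42 -0.22  0.05]  shift now-axes [-0.154  0.294 -0.152]  shift after-turn axes [-0.156  0.3   -0.139]
```

```bash
python3 -m crank '-0.42 -0.22 0 -0.15 0.29 -0.1 -0.2; 0 0 0 0 0 0 -0.2; 0 0 0 0 0 0 -0.2'; python3 go.py .6585 -.006 .099 20
```

```text
time: 16.68
position: [0.6563, -0.005, 0.1378]
tool_rot: [0.572, 0.821, 0.0, -0.0]
ft_force: [-0.0, 0.6, -0.7]
grip_width: 0.0521
t 16.68 pos [ 0.6563 -0.005   0.1378] hd 20.3 grip 0.0521 F [-0.   0.6 -0.7] q [-0.18  0.67  1.42  0.    1.05 -0.53]
turn units [ 0.   -0.01  0.05]  shift now-axes [-0.042  0.044  0.97 ]  shift after-turn axes [-0.042  0.044  0.97 ]
```

```bash
python3 -m crank '0 0 0 -0.04 0.04 0.5 -0.2; 0 0 0 0 0 0.45 -0.2; 0 0 0 0 0 0 -0.2'; python3 go.py .6585 -.006 .099 20
```

```text
time: 17.05
position: [0.6576, -0.0058, 0.097]
tool_rot: [0.572, 0.821, -0.0, -0.001]
ft_force: [-0.6, 0.7, -0.5]
grip_width: 0.0524
t 17.05 pos [ 0.6576 -0.0058  0.097 ] hd 20.3 grip 0.0524 F [-0.6  0.7 -0.5] q [-0.18  0.72  1.44  0.    0.98 -0.53]
turn units [-0.01 -0.01  0.06]  shift now-axes [-0.013  0.019 -0.051]  shift after-turn axes [-0.013  0.019 -0.051]
```

```bash
python3 -m crank '0 0 0 0 0 0 0.8; 0 0 0 0 0 0 0.8; 0 0 0 0 0 0 0.8; 0 0 0 0 0 0 0.8; 0 0 0 0 0 0 0.8' 15; python3 go.py
```

```text
time: 17.68
position: [0.6583, -0.0059, 0.0975]
tool_rot: [0.572, 0.821, 0.0, -0.0]
ft_force: [-0.3, -0.2, -0.8]
grip_width: 0.0233
t 17.68 pos [ 0.6583 -0.0059  0.0975] hd 20.3 grip 0.0233 F [-0.3 -0.2 -0.8] q [-0.18  0.72  1.44  0.    0.98 -0.53]
```

```bash
python3 -m crank '0 0 0 0 0 -0.8 0.8; 0 0 0 0 0 -0.8 0.8; 0 0 0 0 0 -0.8 0.8; 0 0 0 0 0 -0.8 0.8; 0 0 0 0 0 -0.6 0.8'; python3 go.py .4616 -.0941 .235 20;python3 - <<'E'
from h import *
s=shot('scene','s4.png')
a=cv2.resize(s['img'][50:250,130:380,::-1],None,fx=3,fy=3,interpolation=2)
cv2.imwrite('pics/s4z.png',a)
E
```

```text
time: 18.3
position: [0.6563, -0.0057, 0.2512]
tool_rot: [0.572, 0.821, -0.001, -0.003]
ft_force: [0.4, -0.5, -0.4]
grip_width: 0.0236
t 18.30 pos [ 0.6563 -0.0057  0.2512] hd 20.3 grip 0.0236 F [ 0.4 -0.5 -0.4] q [-0.18  0.55  1.31  0.    1.29 -0.53]
turn units [-0.06 -0.04  0.05]  shift now-axes [-0.388 -5.33   0.433]  shift after-turn axes [-0.412 -5.33   0.405]
```

View pics/s4z.png

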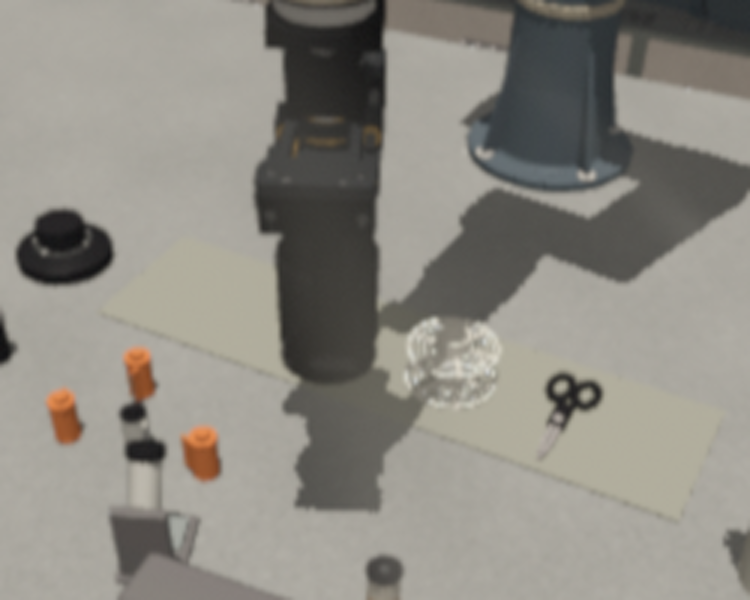

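```bash
python3 -m crank '0 0 0 -0.05 -0.72 0 0.8; 0 0 0 -0.05 -0.72 0 0.8; 0 0 0 -0.05 -0.72 0 0.8; 0 0 0 -0.05 -0.72 0 0.8; 0 0 0 -0.05 -0.72 0 0.8';python3 -m crank '0 0 0 -0.05 -0.72 0 0.8; 0 0 0 -0.05 -0.4 0 0.8; 0 0 0 0 0 0 0.8'; python3 go.py .4616 -.0941 .235 20
```

```text
time: 18.98
position: [0.5241, -0.066, 0.2535]
tool_rot: [0.571, 0.821, 0.001, 0.001]
ft_force: [-0.4, -0.5, -0.1]
grip_width: 0.0235
time: 19.35
position: [0.4803, -0.086, 0.2524]
tool_rot: [0.571, 0.821, 0.001, 0.001]
ft_force: [-0.1, -0.1, -0.3]
grip_width: 0.0236
t 19.35 pos [ 0.4803 -0.086   0.2524] hd 20.3 grip 0.0236 F [-0.1 -0.1 -0.3] q [-0.41  0.3   1.73  0.    1.1  -0.76]
turn units [0.02 0.   0.06]  shift now-axes [-0.027 -0.509  0.435]  shift after-turn axes [-0.03  -0.508  0.436]
```

```bash
python3 -m crank '0 0 0 -0.03 -0.51 0 0.8; 0 0 0 0 0 0 0.8; 0 0 0 0 0 0 0.8'; python3 go.py .4616 -.0941 .235 20;python3 - <<'E'
from h import *
s=shot('scene','s5.png'); p=shot('top','t5.png')
a=cv2.resize(s['img'][80:200,170:320,::-1],None,fx=4,fy=4,interpolation=2)
a=cv2.convertScaleAbs(a,alpha=2.2,beta=-20)
cv2.imwrite('pics/s5z.png',a)
E
```

```text
time: 19.73
position: [0.465, -0.0944, 0.2527]
tool_rot: [0.571, 0.821, 0.002, 0.003]
ft_force: [0.3, -0.4, -0.4]
grip_width: 0.0236
t 19.73 pos [ 0.465  -0.0944  0.2527] hd 20.3 grip 0.0236 F [ 0.3 -0.4 -0.4] q [-0.44  0.28  1.77  0.    1.09 -0.79]
turn units [0.07 0.02 0.07]  shift now-axes [ 0.037 -0.079  0.441]  shift after-turn axes [ 0.036 -0.077  0.442]
```

View pics/s5z.png

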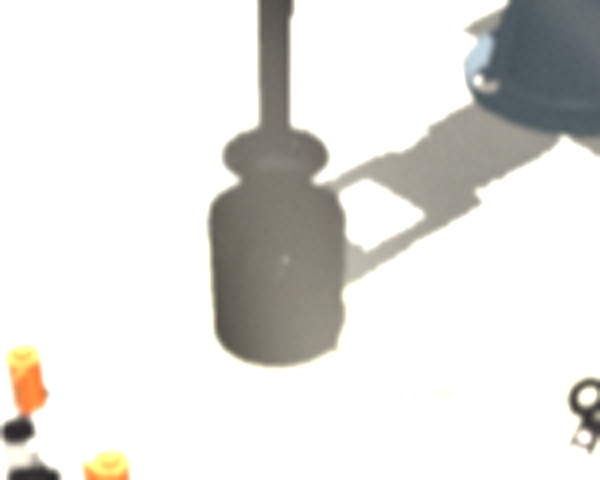

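```bash
python3 -m crank '0.07 0 0 0.04 -0.08 0.3 0.8; 0 0 0 0 0 0 0.8; 0 0 0 0 0 0 0.8'; python3 go.py .4616 -.0941 .1035 20
```

```text
time: 20.2
position: [0.4617, -0.0933, 0.2392]
tool_rot: [0.571, 0.821, -0.001, 0.0]
ft_force: [0.2, -0.2, -0.6]
grip_width: 0.0236
t 20.20 pos [ 0.4617 -0.0933  0.2392] hd 20.4 grip 0.0236 F [ 0.2 -0.2 -0.6] q [-0.44  0.3   1.79 -0.    1.06 -0.79]
turn units [-0.01  0.01  0.08]  shift now-axes [-0.014 -0.004  3.392]  shift after-turn axes [-0.018 -0.008  3.392]
```

```bash
python3 -m crank '0 0 0 0 0 0.4 0.8; 0 0 0 0 0 0.4 0.8; 0 0 0 0 0 0 0.8'; python3 go.py .4616 -.0941 .1035 20.4; python3 -m crank '0 0 0 0 0 0.3 0.8; 0 0 0 0 0 0.3 0.8; 0 0 0 0 0 0 0.8'; python3 go.py .4616 -.0941 .1035 20.4
```

```text
time: 20.58
position: [0.4625, -0.0936, 0.207]
tool_rot: [0.571, 0.821, -0.001, 0.001]
ft_force: [-0.2, 0.3, -0.2]
grip_width: 0.0234
t 20.57 pos [ 0.4625 -0.0936  0.207 ] hd 20.4 grip 0.0234 F [-0.2  0.3 -0.2] q [-0.44  0.35  1.82 -0.    0.97 -0.79]
turn units [0.   0.03 0.  ]  shift now-axes [ 0.003 -0.025  2.587]  shift after-turn axes [-0.004 -0.024  2.587]
time: 20.95
position: [0.4633, -0.094, 0.1824]
tool_rot: [0.571, 0.821, -0.0, 0.002]
ft_force: [0.4, -0.5, -0.5]
grip_width: 0.0235
t 20.95 pos [ 0.4633 -0.094   0.1824] hd 20.4 grip 0.0235 F [ 0.4 -0.5 -0.5] q [-0.44  0.38  1.85 -0.    0.9  -0.79]
turn units [0.02 0.04 0.  ]  shift now-axes [ 0.021 -0.044  1.973]  shift after-turn axes [ 0.013 -0.04   1.973]
```

```bash
python3 -m crank '0.02 0.04 0 0.02 -0.04 0.45 0.8; 0 0 0 0 0 0.45 0.8; 0 0 0 0 0 0 0.8'; python3 go.py .4616 -.0941 .1035 20.4; python3 -m crank '0 0 0 0 -0.02 0.4 0.8; 0 0 0 0 0 0.4 0.8; 0 0 0 0 0 0 0.8'; python3 go.py .4616 -.0941 .1035 20.4
```

```text
time: 21.32
position: [0.4626, -0.0944, 0.1463]
tool_rot: [0.571, 0.821, 0.0, 0.001]
ft_force: [-0.5, 0.1, 0.9]
grip_width: 0.0238
t 21.32 pos [ 0.4626 -0.0944  0.1463] hd 20.4 grip 0.0238 F [-0.5  0.1  0.9] q [-0.44  0.45  1.89 -0.    0.81 -0.79]
turn units [0.02 0.02 0.  ]  shift now-axes [ 0.018 -0.024  1.07 ]  shift after-turn axes [ 0.016 -0.022  1.07 ]
time: 21.7
position: [0.4642, -0.0956, 0.116]
tool_rot: [0.571, 0.821, 0.001, 0.004]
ft_force: [-0.1, 0.3, 0.0]
grip_width: 0.0236
t 21.70 pos [ 0.4642 -0.0956  0.116 ] hd 20.4 grip 0.0236 F [-0.1  0.3  0. ] q [-0.44  0.5   1.91 -0.    0.72 -0.8 ]
turn units [0.06 0.07 0.  ]  shift now-axes [ 0.06  -0.048  0.312]  shift after-turn axes [ 0.058 -0.047  0.312]
```

```bash
python3 -m crank '0.05 0.06 0 0.06 -0.05 0.25 0.8; 0 0 0 0 0 0 0.8; 0 0 0 0 0 0 0.8'; python3 go.py .4616 -.0941 .1035 20.4
```

```text
time: 22.08
position: [0.4627, -0.0946, 0.1072]
tool_rot: [0.57, 0.821, 0.001, 0.002]
ft_force: [0.1, -0.1, 0.5]
grip_width: 0.0237
t 22.07 pos [ 0.4627 -0.0946  0.1072] hd 20.4 grip 0.0237 F [ 0.1 -0.1  0.5] q [-0.44  0.52  1.92  0.    0.7  -0.8 ]
turn units [0.04 0.03 0.01]  shift now-axes [ 0.021 -0.022  0.092]  shift after-turn axes [ 0.02  -0.022  0.092]
```

```bash
python3 -m crank '0.04 0.03 0 0.02 -0.02 0.1 0.8; 0 0 0 0 0 0 0.8'; python3 go.py; python3 -m crank '0 0 0 0 0 0 0.3; 0 0 0 0 0 0 0.2; 0 0 0 0 0 0 0.2; 0 0 0 0 0 0 0.2'; python3 go.py
```

```text
time: 22.32
position: [0.4619, -0.0942, 0.1034]
tool_rot: [0.57, 0.821, -0.0, 0.0]
ft_force: [0.2, -0.9, -0.9]
grip_width: 0.0236
t 22.32 pos [ 0.4619 -0.0942  0.1034] hd 20.4 grip 0.0236 F [ 0.2 -0.9 -0.9] q [-0.44  0.53  1.92 -0.    0.69 -0.79]
time: 22.82
position: [0.4621, -0.0943, 0.1036]
tool_rot: [0.57, 0.821, -0.0, 0.001]
ft_force: [-0.0, -0.7, 0.1]
grip_width: 0.0347
t 22.82 pos [ 0.4621 -0.0943  0.1036] hd 20.4 grip 0.0347 F [-0.  -0.7  0.1] q [-0.44  0.53  1.92 -0.    0.69 -0.79]
```

```bash
python3 -m crank '0 0 0 0 0 -0.4 0.2; 0 0 0 0 0 -0.6 0.2; 0 0 0 0 0 -0.8 0.2; 0 0 0.5 0 0 0 -0.15; 0 0 1 0 0 0 -0.15'; python3 go.py .6794 -.1861 .1 -30
```

```text
time: 23.45
position: [0.4618, -0.0942, 0.1778]
tool_rot: [0.624, 0.781, -0.0, 0.0]
ft_force: [-0.0, 0.2, 0.4]
grip_width: 0.0464
t 23.45 pos [ 0.4618 -0.0942  0.1778] hd 12.7 grip 0.0464 F [-0.   0.2  0.4] q [-0.44  0.39  1.86 -0.    0.89 -0.66]
turn units [0.01 0.01 8.54]  shift now-axes [-3.438  4.801  1.948]  shift after-turn axes [0.73  5.861 1.945]
```

```bash
python3 -m crank '0 0 1 0 0 0 -0.15; 0 0 1 0 0 0 -0.15; 0 0 1 0 0 0 -0.15; 0 0 1 0 0 0 -0.15; 0 0 1 0 0 0 -0.15'; python3 -m crank '0 0 1 0 0.3 0 -0.15; 0 0 1 0 0.5 0 -0.15; 0 0 1 0.1 0.7 0 -0.15; 0 0 0.5 0.1 0.7 0 -0.15'; python3 go.py .6794 -.1861 .1 -30
```

```text
time: 24.08
position: [0.4613, -0.0939, 0.1782]
tool_rot: [0.783, 0.622, 0.0, 0.0]
ft_force: [-0.1, -0.1, 0.5]
grip_width: 0.0503
time: 24.58
position: [0.5447, -0.1194, 0.1778]
tool_rot: [0.871, 0.491, -0.001, -0.001]
ft_force: [-0.6, 0.7, -0.1]
grip_width: 0.05
t 24.57 pos [ 0.5447 -0.1194  0.1778] hd -31.2 grip 0.0500 F [-0.6  0.7 -0.1] q [-0.42  0.5   1.65 -0.    1.    0.13]
turn units [-0.04  0.01 -0.25]  shift now-axes [0.323 3.749 1.933]  shift after-turn axes [0.24  3.749 1.946]
```

```bash
python3 -m crank '0 0 -0.2 0.08 0.75 0.1 -0.15; 0 0 0 0.07 0.75 0.1 -0.15; 0 0 0 0.07 0.75 0.1 -0.15; 0 0 0 0.07 0.75 0.1 -0.15; 0 0 0 0 0 0 -0.15'; python3 go.py .6794 -.1861 .1 -30
python3 - <<'E'
from h import *
s=shot('scene','s6.png'); p=shot('top','t6.png')
for n,(k,x,y,z) in {'':(0,0,0,0)}.items(): pass
P=[(.6794,-.1861)]
a=cv2.resize(p['img'][140:320,70:430,::-1],None,fx=2.2,fy=2.2,interpolation=2)
b=cv2.resize(s['img'][90:250,110:330,::-1],None,fx=3.4,fy=3.4,interpolation=2)
cv2.imwrite('pics/t6z.png',a);cv2.imwrite('pics/s6z.png',b)
E
```

```text
time: 25.2
position: [0.6579, -0.1721, 0.1597]
tool_rot: [0.867, 0.498, -0.001, -0.002]
ft_force: [-1.0, 0.8, 0.7]
grip_width: 0.05
t 25.20 pos [ 0.6579 -0.1721  0.1597] hd -30.2 grip 0.0500 F [-1.   0.8  0.7] q [-0.42  0.67  1.34 -0.    1.14  0.11]
turn units [-0.05  0.01 -0.05]  shift now-axes [-0.031  0.648  1.489]  shift after-turn axes [-0.035  0.642  1.492]
```

View pics/t6z.png

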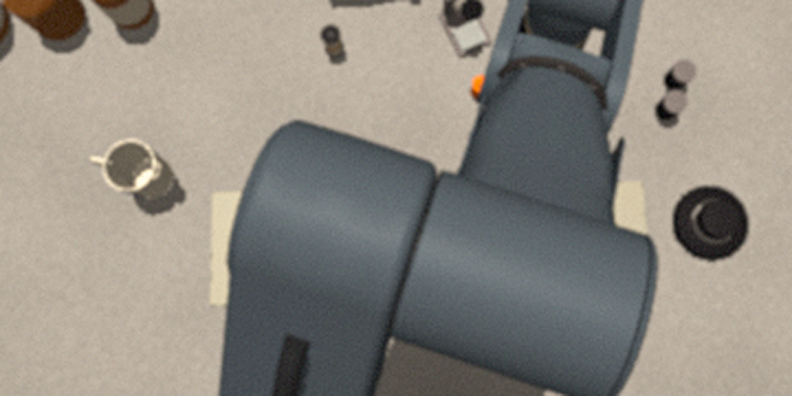

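View pics/s6z.png

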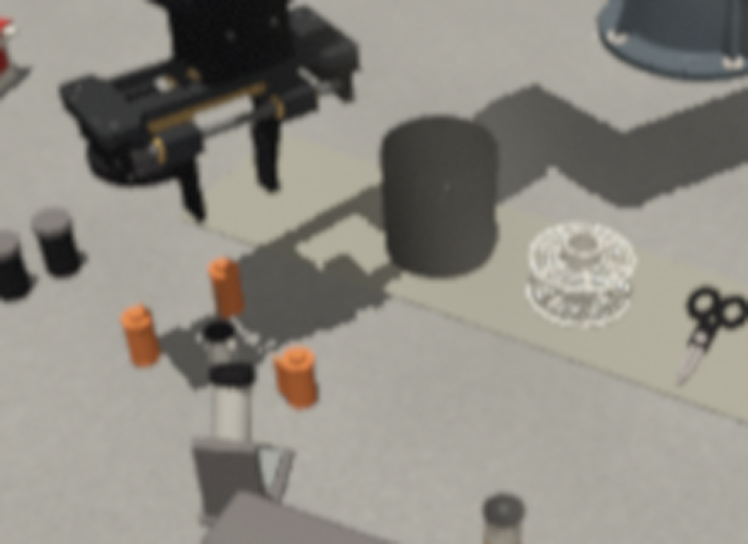

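Run:
```python
from h import *
i=cv2.imread('pics/s6.png')[110:180,205:270]
i=cv2.resize(i,None,fx=9,fy=8,interpolation=2); cv2.imwrite('pics/s6t.png',cv2.convertScaleAbs(i,alpha=3,beta=-90))
```

```text
(no output)
```

View pics/s6t.png

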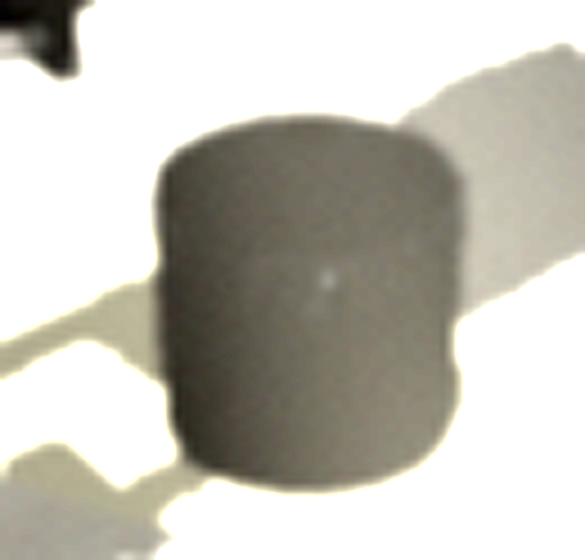

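Run:
```python
from h import *
s=viewer.camera('scene')
for n in ('column','tank'):
    for d in spotter.boxes_of(n,s): print(n,round(d['score'],2),np.round(world(s,d['at']),3))
a=cv2.imread('pics/scene0.png');b=s['img'][:,:,::-1].copy()
def draw(im,x,y,z,r,col):
    pts=np.array([pix(s,(x+r*np.cos(t),y+r*np.sin(t),z)) for t in np.linspace(0,6.28,40)])-[205,110]
    cv2.polylines(im,[np.round(((pts+.5)*6)).astype(np.int32)],True,col,1,cv2.LINE_AA)
out=[]
for im in (a,b):
    c=cv2.resize(im[110:180,205:270],None,fx=6,fy=6,interpolation=2); c=cv2.convertScaleAbs(c,alpha=3.5,beta=-120)
    if im is b:
        c2=c.copy(); draw(c2,.4616,-.0941,.131,.012,(0,0,255)); draw(c2,.4616,-.0941,.107,.05,(0,255,0)); out+= [c,c2]
cv2.imwrite('pics/cmp.png',cv2.hconcat(out))
```

```text
column 0.65 [ 0.468 -0.09   0.116]
tank 0.8 [ 0.498 -0.084  0.074]
tank 0.44 [ 0.495 -0.398  0.013]
```

View pics/cmp.png

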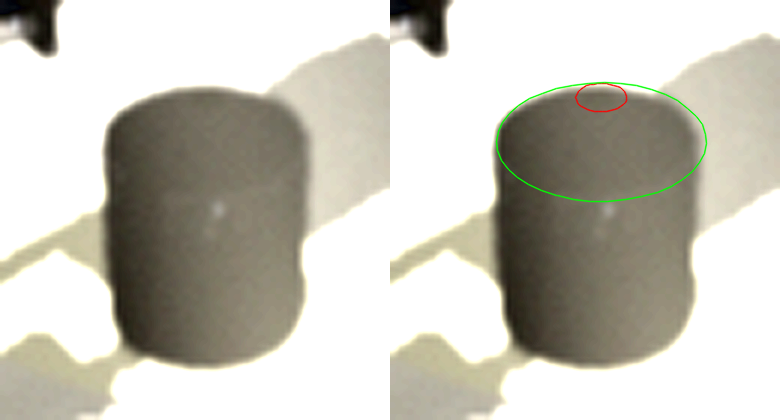

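The column blends into the tank in the scene view (its top falls inside the rim outline), but the network reports it at (0.468, -0.090, 0.116), inside the tank. I'll check it again from the top. Next is the cassette.

```bash
python3 -m crank '-0.05 0 0 -0.02 0.55 0.4 -0.15; 0 0 0 0 0 0.5 -0.15; 0 0 0 0 0 0.3 -0.15; 0 0 0 0 0 0 -0.15'; python3 go.py .6794 -.1861 .016 -30
```

```text
time: 25.95
position: [0.6707, -0.1798, 0.1115]
tool_rot: [0.867, 0.499, -0.002, -0.002]
ft_force: [1.2, -0.7, 0.3]
grip_width: 0.0503
t 25.95 pos [ 0.6707 -0.1798  0.1115] hd -30.1 grip 0.0503 F [ 1.2 -0.7  0.3] q [-0.42  0.75  1.33 -0.    1.07  0.1 ]
turn units [-0.06  0.01 -0.03]  shift now-axes [-0.024  0.279  2.386]  shift after-turn axes [-0.028  0.266  2.388]
```

```bash
python3 -m crank '-0.06 0 0 -0.02 0.26 0.4 -0.15; 0 0 0 0 0 0.1 -0.15; 0 0 0 0 0 0 -0.15'; python3 go.py .6794 -.1861 .016 -30;python3 - <<'E'
from h import *
s=shot('scene','s7.png')
b=cv2.resize(s['img'][120:230,130:250,::-1],None,fx=5,fy=5,interpolation=2)
cv2.imwrite('pics/s7z.png',b)
E
```

```text
time: 26.32
position: [0.6799, -0.1859, 0.0907]
tool_rot: [0.867, 0.499, -0.0, 0.001]
ft_force: [-0.4, -0.9, 0.3]
grip_width: 0.0501
t 26.32 pos [ 0.6799 -0.1859  0.0907] hd -30.1 grip 0.0501 F [-0.4 -0.9  0.3] q [-0.42  0.78  1.31 -0.    1.04  0.1 ]
turn units [ 0.01  0.01 -0.02]  shift now-axes [-0.008 -0.009  1.867]  shift after-turn axes [-0.01  -0.007  1.867]
```

View pics/s7z.png

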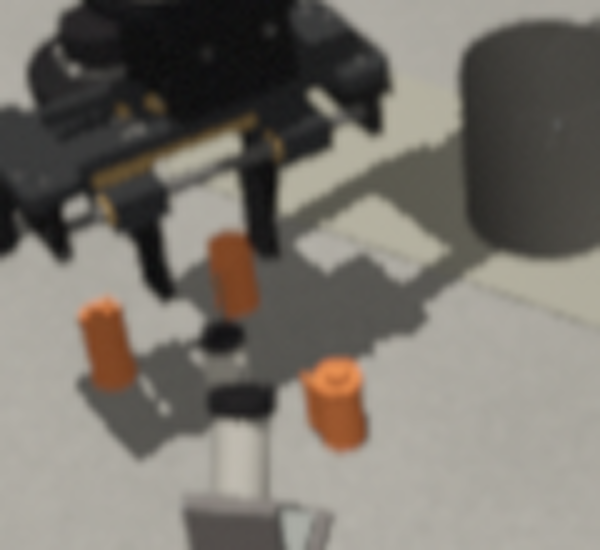

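```bash
python3 -m crank '0 0 0 0 0 0.5 -0.15; 0 0 0 0 0 0.4 -0.15; 0 0 0 0 0 0 -0.15'; python3 go.py .6794 -.1861 .016 -30
```

```text
time: 26.75
position: [0.6796, -0.1859, 0.0524]
tool_rot: [0.867, 0.499, -0.0, 0.001]
ft_force: [0.2, 0.1, 0.6]
grip_width: 0.0497
t 26.75 pos [ 0.6796 -0.1859  0.0524] hd -30.1 grip 0.0497 F [0.2 0.1 0.6] q [-0.42  0.83  1.33 -0.    0.98  0.1 ]
turn units [ 0.01  0.01 -0.02]  shift now-axes [-0.007 -0.003  0.91 ]  shift after-turn axes [-0.008 -0.002  0.91 ]
```

```bash
python3 -m crank '0 0 0 0 0 0.5 -0.15; 0 0 0 0 0 0.3 -0.15; 0 0 0 0 0 0 -0.15'; python3 go.py .6794 -.1861 .016 -30
```

```text
time: 27.12
position: [0.6794, -0.1858, 0.0175]
tool_rot: [0.867, 0.499, -0.001, 0.0]
ft_force: [0.1, 0.2, 0.4]
grip_width: 0.0498
t 27.12 pos [ 0.6794 -0.1858  0.0175] hd -30.1 grip 0.0498 F [0.1 0.2 0.4] q [-0.42  0.88  1.34 -0.    0.92  0.1 ]
turn units [ 0.    0.01 -0.02]  shift now-axes [-0.006  0.002  0.038]  shift after-turn axes [-0.006  0.002  0.038]
```

```bash
python3 -m crank '0 0 0 0 0 0 0.8; 0 0 0 0 0 0 0.8; 0 0 0 0 0 0 0.8; 0 0 0 0 0 0 0.8; 0 0 0 0 0 0 0.8' 12; python3 -m crank '0 0 0 0 0 -0.5 0.8; 0 0 0 0 0 -0.8 0.8; 0 0 0 0 0 -1 0.8; 0 0 0 0 0 -0.8 0.8; 0 0 0 0 0 0 0.8';python3 go.py .4874 .2329 .08 -4.5
python3 - <<'E'
from h import *
s=shot('scene','s8.png')
b=cv2.resize(s['img'][90:230,120:260,::-1],None,fx=4,fy=4,interpolation=2)
cv2.imwrite('pics/s8z.png',b)
E
```

```text
time: 27.75
position: [0.6807, -0.1863, 0.0193]
tool_rot: [0.867, 0.499, 0.0, 0.002]
ft_force: [0.2, -0.3, -0.1]
grip_width: 0.024
time: 28.38
position: [0.6815, -0.1865, 0.1526]
tool_rot: [0.866, 0.499, 0.002, 0.004]
ft_force: [-0.4, -0.3, -0.7]
grip_width: 0.0239
t 28.38 pos [ 0.6815 -0.1865  0.1526] hd -30.1 grip 0.0239 F [-0.4 -0.3 -0.7] q [-0.42  0.71  1.28 -0.    1.15  0.1 ]
turn units [ 0.09  0.02 -5.12]  shift now-axes [ 6.636 -9.473  1.735]  shift after-turn axes [10.071 -5.661  1.814]
```

View pics/s8z.png

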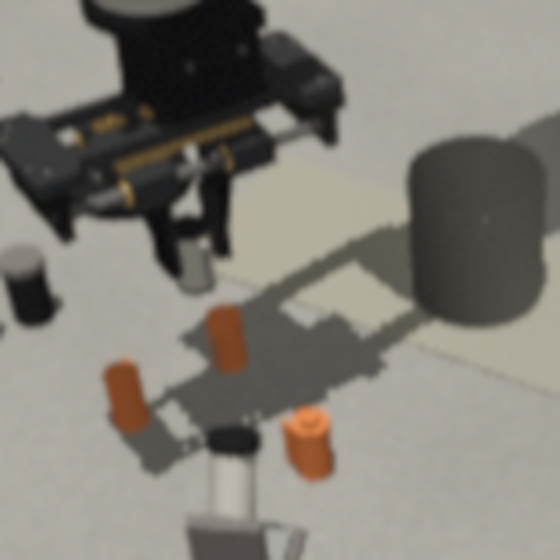

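```bash
python3 -m crank '0.09 0 -1 0.49 -0.7 0 0.8; 0 0 -1 0.55 -0.65 0 0.8; 0 0 -1 0.6 -0.6 0 0.8; 0 0 -1 0.65 -0.55 0 0.8; 0 0 -1 0.7 -0.49 0 0.8'; python3 go.py .4874 .2329 .08 -4.5
```

```text
time: 29.05
position: [0.6021, -0.0292, 0.1447]
tool_rot: [0.735, 0.678, -0.004, -0.006]
ft_force: [-0.4, 0.2, -0.8]
grip_width: 0.0236
t 29.05 pos [ 0.6021 -0.0292  0.1447] hd -4.6 grip 0.0236 F [-0.4  0.2 -0.8] q [-0.23  0.6   1.55  0.    1.01 -0.15]
turn units [-0.16 -0.03 -0.02]  shift now-axes [ 6.298 -3.358  1.682]  shift after-turn axes [ 6.307 -3.372  1.618]
```

```bash
python3 -m crank '-0.16 0 0 0.8 -0.43 0 0.8; 0 0 0 0.8 -0.43 0 0.8; 0 0 0 0.8 -0.43 0 0.8; 0 0 0 0.8 -0.43 0 0.8; 0 0 0 0.8 -0.43 0 0.8'; python3 -m crank '0 0 0 0.8 -0.43 0 0.8; 0 0 0 0.6 -0.3 0 0.8; 0 0 0 0 0 0 0.8'; python3 go.py .4874 .2329 .08 -4.5
```

```text
time: 29.68
position: [0.5205, 0.1424, 0.1395]
tool_rot: [0.735, 0.678, -0.004, -0.006]
ft_force: [0.0, 1.1, 0.6]
grip_width: 0.0241
time: 30.05
position: [0.4899, 0.2037, 0.1367]
tool_rot: [0.734, 0.679, -0.008, -0.009]
ft_force: [0.4, -1.6, -0.7]
grip_width: 0.0239
t 30.05 pos [0.4899 0.2037 0.1367] hd -4.4 grip 0.0239 F [ 0.4 -1.6 -0.7] q [0.18 0.53 1.74 0.01 0.9  0.25]
turn units [-0.27 -0.01  0.02]  shift now-axes [ 0.722 -0.086  1.421]  shift after-turn axes [ 0.723 -0.12   1.418]
```

```bash
python3 -m crank '-0.27 0 0 0.6 -0.1 0.4 0.8; 0 0 0 0 0 0.4 0.8; 0 0 0 0 0 0 0.8'; python3 go.py .4874 .2329 .02 -4.5
```

```text
time: 30.42
position: [0.4876, 0.2263, 0.1024]
tool_rot: [0.734, 0.679, -0.001, -0.0]
ft_force: [-0.2, -0.7, -0.3]
grip_width: 0.0238
t 30.43 pos [0.4876 0.2263 0.1024] hd -4.5 grip 0.0238 F [-0.2 -0.7 -0.3] q [ 0.23  0.59  1.76 -0.    0.8   0.31]
turn units [-0.02  0.02  0.01]  shift now-axes [ 0.168 -0.015  2.061]  shift after-turn axes [ 0.165 -0.018  2.061]
```

```bash
python3 -m crank '0 0 0 0.2 -0.02 0.5 0.8; 0 0 0 0 0 0.5 0.8; 0 0 0 0 0 0.4 0.8; 0 0 0 0 0 0 0.8'; python3 go.py .488 .2345 .0205 -4.5
```

```text
time: 30.92
position: [0.4901, 0.2316, 0.0457]
tool_rot: [0.735, 0.678, -0.0, 0.001]
ft_force: [0.5, 0.1, -0.4]
grip_width: 0.0241
t 30.93 pos [0.4901 0.2316 0.0457] hd -4.7 grip 0.0241 F [ 0.5  0.1 -0.4] q [ 0.24  0.69  1.77 -0.    0.68  0.32]
turn units [ 0.01  0.02 -0.04]  shift now-axes [ 0.069 -0.059  0.631]  shift after-turn axes [ 0.068 -0.058  0.631]
```

```bash
python3 -m crank '0 0 0 0.08 -0.06 0.4 0.8; 0 0 0 0 0 0.2 0.8; 0 0 0 0 0 0 0.8'; python3 go.py .488 .2345 .0205 -4.5
```

```text
time: 31.3
position: [0.489, 0.235, 0.0212]
tool_rot: [0.736, 0.677, 0.001, 0.001]
ft_force: [0.6, 1.2, -0.4]
grip_width: 0.0237
t 31.30 pos [0.489  0.235  0.0212] hd -4.7 grip 0.0237 F [ 0.6  1.2 -0.4] q [ 0.24  0.73  1.78 -0.    0.62  0.33]
turn units [ 0.03  0.01 -0.04]  shift now-axes [-0.015 -0.024  0.017]  shift after-turn axes [-0.015 -0.024  0.017]
```

```bash
python3 -m crank '0 0 0 0 0 0 0.5; 0 0 0 0 0 0 0.3; 0 0 0 0 0 0 0.1; 0 0 0 0 0 0 0.1; 0 0 0 0 0 -0.4 0.1';python3 -m crank '0 0 0 0 0 -0.8 0.1; 0 0 0 0 0 -1 -1; 0 0 0 0 0 -1 -1; 0 0 0 0 0 -1 -1; 0 0 0 0 0 0 -1'; python3 go.py .4531 -.4167 .18 -4.5
```

```text
time: 31.92
position: [0.4888, 0.2351, 0.038]
tool_rot: [0.736, 0.678, 0.0, 0.001]
ft_force: [0.3, -0.1, 0.1]
grip_width: 0.0382
time: 32.55
position: [0.4893, 0.2356, 0.2008]
tool_rot: [0.736, 0.677, 0.004, 0.003]
ft_force: [0.2, 0.6, -1.2]
grip_width: 0.0712
t 32.55 pos [0.4893 0.2356 0.2008] hd -4.7 grip 0.0712 F [ 0.2  0.6 -1.2] q [ 0.24  0.44  1.67 -0.    1.02  0.33]
turn units [ 0.11 -0.02 -0.04]  shift now-axes [-16.327   0.429   0.5  ]  shift after-turn axes [-16.328   0.376   0.519]
```

```bash
R='';python3 -m crank '0.1 0 0 -1 0 0 -1; 0 0 0 -1 0.02 0 -1; 0 0 0 -1 0.02 0 -1; 0 0 0 -1 0.02 0 -1; 0 0 0 -1 0.02 0 -1'; python3 go.py .4531 -.4167 .18 -4.5
```

```text
time: 33.17
position: [0.4731, 0.0332, 0.1999]
tool_rot: [0.733, 0.68, 0.0, -0.001]
ft_force: [0.1, -0.5, 0.6]
grip_width: 0.087
t 33.17 pos [0.4731 0.0332 0.1999] hd -4.3 grip 0.0870 F [ 0.1 -0.5  0.6] q [-0.17  0.36  1.82  0.    0.96 -0.09]
turn units [-0.02 -0.02  0.04]  shift now-axes [-11.254   0.349   0.475]  shift after-turn axes [-11.252   0.385   0.499]
```

```bash
python3 -m crank '0 0 0 -1 0 0 -1; 0 0 0 -1 0.02 0 -1; 0 0 0 -1 0.02 0 -1; 0 0 0 -1 0.02 0 -1; 0 0 0 -1 0.02 0 -1'; python3 go.py .4531 -.4167 .18 -4.5
```

```text
time: 33.8
position: [0.456, -0.1713, 0.197]
tool_rot: [0.733, 0.68, -0.001, -0.005]
ft_force: [0.8, 0.2, -0.3]
grip_width: 0.0871
t 33.80 pos [ 0.456  -0.1713  0.197 ] hd -4.3 grip 0.0871 F [ 0.8  0.2 -0.3] q [-0.59  0.38  1.79 -0.    0.98 -0.51]
turn units [-0.11 -0.06  0.03]  shift now-axes [-6.124  0.396  0.39 ]  shift after-turn axes [-6.121  0.409  0.425]
```

```bash
python3 -m crank '-0.1 0 0 -1 0.07 0 -1; 0 0 0 -1 0.07 0 -1; 0 0 0 -1 0.07 0.3 -1; 0 0 0 -1 0.07 0.3 -1; 0 0 0 -0.9 0.07 0.3 -1'; python3 -m crank '0 0 0 -0.6 0 0.4 -1; 0 0 0 0 0 0.4 -1; 0 0 0 0 0 0 -1';python3 go.py .4531 -.4167 .029 -4.5
```

```text
time: 34.42
position: [0.4512, -0.372, 0.1567]
tool_rot: [0.734, 0.679, 0.002, -0.005]
ft_force: [-0.3, -0.1, 0.4]
grip_width: 0.0873
time: 34.8
position: [0.4467, -0.396, 0.1203]
tool_rot: [0.735, 0.678, 0.002, -0.008]
ft_force: [0.5, -0.0, 0.2]
grip_width: 0.0869
t 34.80 pos [ 0.4467 -0.396   0.1203] hd -4.6 grip 0.0869 F [ 0.5 -0.   0.2] q [-0.91  0.63  1.58  0.    0.95 -0.83]
turn units [-0.1  -0.16 -0.03]  shift now-axes [-0.536  0.221  2.274]  shift after-turn axes [-0.504  0.2    2.283]
```

Now that the arm is off to the side, I'll take a top picture to check the row and the lid.

```bash
python3 -m crank '-0.1 -0.16 0 -0.5 0.2 0.3 -1; 0 0 0 0 0 0.2 -1; 0 0 0 0 0 0 -1';python3 go.py .4531 -.4167 .029 -4.5
python3 - <<'E'
from h import *
s=shot('scene','s9.png'); p=shot('top','t9.png')
cv2.imwrite('pics/t9z.png',cv2.resize(p['img'][140:320,130:450,::-1],None,fx=2.5,fy=2.5,interpolation=2))
cv2.imwrite('pics/s9z.png',cv2.resize(s['img'][60:260,90:400,::-1],None,fx=2.5,fy=2.5,interpolation=2))
for n in ('tank','column','reel','scissors','cassette','lid'):
    for c in (s,p):
        for d in spotter.boxes_of(n,c)[:2]: print(n,c is p,round(d['score'],2),np.round(world(c,d['at']),3))
E
```

```text
time: 35.17
position: [0.4542, -0.4155, 0.0994]
tool_rot: [0.734, 0.679, 0.0, 0.001]
ft_force: [-0.5, -0.1, 0.5]
grip_width: 0.0867
t 35.17 pos [ 0.4542 -0.4155  0.0994] hd -4.5 grip 0.0867 F [-0.5 -0.1  0.5] q [-0.92  0.67  1.56  0.    0.91 -0.84]
turn units [ 0.01  0.01 -0.  ]  shift now-axes [-0.031 -0.028  1.76 ]  shift after-turn axes [-0.032 -0.026  1.76 ]
tank False 0.6 [ 0.499 -0.086  0.073]
tank True 0.6 [ 0.476 -0.115  0.05 ]
column False 0.57 [ 0.472 -0.089  0.115]
column True 0.65 [ 0.462 -0.092  0.013]
reel False 0.78 [0.487 0.044 0.042]
reel True 0.61 [0.47  0.039 0.044]
scissors False 0.49 [0.468 0.151 0.011]
scissors False 0.19 [0.486 0.042 0.041]
scissors True 0.81 [0.463 0.153 0.014]
cassette False 0.72 [0.498 0.235 0.032]
cassette False 0.71 [ 0.685 -0.11   0.029]
cassette True 0.56 [ 0.682 -0.114  0.046]
cassette True 0.55 [0.489 0.231 0.047]
lid False 0.68 [ 0.479 -0.398  0.023]
```

View pics/t9z.png

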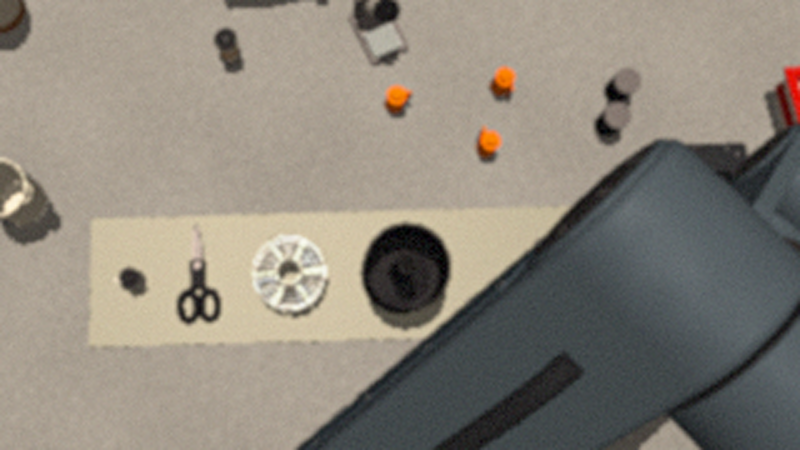

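View pics/s9z.png

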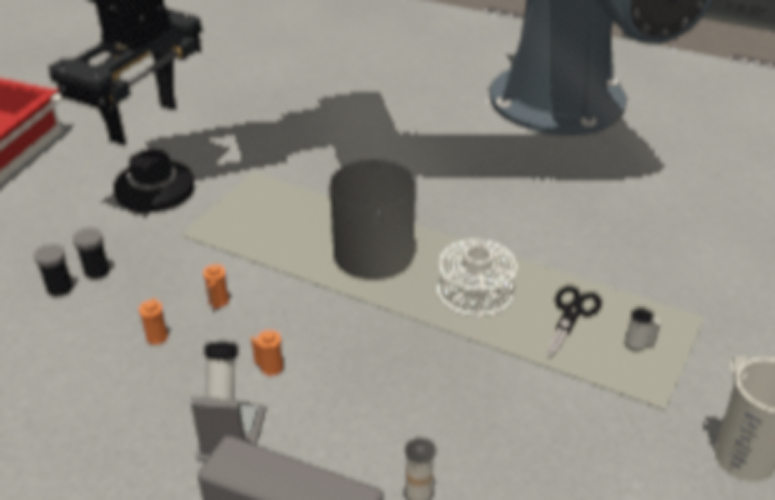

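Top view: the cassette, scissors (points away), reel and tank are in one row, and the column tube shows as a dark blob in the middle of the tank. Now the lid.

```bash
python3 -m crank '0 0 0 -0.03 -0.02 0.5 -1; 0 0 0 0 0 0.5 -1; 0 0 0 0 0 0.4 -1; 0 0 0 0 0 0 -1';python3 go.py .4531 -.4167 .029 -4.5
```

```text
time: 36.38
position: [0.4541, -0.4185, 0.0432]
tool_rot: [0.735, 0.679, -0.0, 0.002]
ft_force: [-0.2, 0.6, 0.1]
grip_width: 0.0872
t 36.38 pos [ 0.4541 -0.4185  0.0432] hd -4.5 grip 0.0872 F [-0.2  0.6  0.1] q [-0.93  0.75  1.58  0.    0.8  -0.85]
turn units [ 0.04  0.04 -0.01]  shift now-axes [ 0.043 -0.03   0.354]  shift after-turn axes [ 0.042 -0.029  0.355]
```

```bash
python3 -m crank '0.04 0.04 0 0.04 -0.03 0.33 -1; 0 0 0 0 0 0 -1; 0 0 0 0 0 0 0.2; 0 0 0 0 0 0 0.2; 0 0 0 0 0 0 0.2' 20;python3 -m crank '0 0 0 0 0 0 0.2; 0 0 0 0 0 0 0.2; 0 0 0 0 0 0 0.2'; python3 go.py; python3 -m crank '0 0 0 0 0 -0.5 0.2; 0 0 0 0 0 -0.5 0.2; 0 0 0 0 0 0 0.2'; python3 go.py .4504 -.2357 .033 -4.5
```

```text
time: 37.0
position: [0.454, -0.4178, 0.0309]
tool_rot: [0.734, 0.679, -0.0, 0.002]
ft_force: [-0.4, -0.2, -0.3]
grip_width: 0.0649
time: 37.38
position: [0.4541, -0.418, 0.0312]
tool_rot: [0.734, 0.679, -0.0, 0.002]
ft_force: [0.8, 0.2, -0.3]
grip_width: 0.0514
t 37.38 pos [ 0.4541 -0.418   0.0312] hd -4.5 grip 0.0514 F [ 0.8  0.2 -0.3] q [-0.92  0.77  1.59 -0.    0.78 -0.85]
time: 37.75
position: [0.4541, -0.4179, 0.074]
tool_rot: [0.734, 0.679, -0.0, 0.002]
ft_force: [0.1, -0.5, -1.1]
grip_width: 0.0517
t 37.75 pos [ 0.4541 -0.4179  0.074 ] hd -4.5 grip 0.0517 F [ 0.1 -0.5 -1.1] q [-0.92  0.71  1.57 -0.    0.86 -0.85]
turn units [ 0.03  0.04 -0.01]  shift now-axes [ 4.537 -0.453  1.009]  shift after-turn axes [ 4.534 -0.449  1.025]
```

```bash
python3 -m crank '0 0 0 0.75 -0.08 0 0.2; 0 0 0 0.75 -0.08 0 0.2; 0 0 0 0.75 -0.08 0 0.2; 0 0 0 0.75 -0.08 0 0.2; 0 0 0 0.5 -0.08 0 0.2'; python3 -m crank '0 0 0 0.4 0 0 0.2; 0 0 0 0 0 0 0.2;0 0 0 0 0 0 0.2'; python3 go.py .4504 -.2357 .033 -4.5
```

```text
time: 38.38
position: [0.4492, -0.2757, 0.0741]
tool_rot: [0.736, 0.677, -0.001, 0.004]
ft_force: [0.5, -1.1, -0.9]
grip_width: 0.0518
time: 38.75
position: [0.4513, -0.259, 0.0742]
tool_rot: [0.735, 0.678, -0.001, 0.005]
ft_force: [0.6, 0.6, -1.6]
grip_width: 0.0512
t 38.75 pos [ 0.4513 -0.259   0.0742] hd -4.6 grip 0.0512 F [ 0.6  0.6 -1.6] q [-0.73  0.62  1.82 -0.    0.69 -0.65]
turn units [ 0.07  0.09 -0.02]  shift now-axes [ 0.587 -0.075  1.025]  shift after-turn axes [ 0.58  -0.067  1.029]
```

```bash
python3 -m crank '0.07 0.09 0 0.58 -0.07 0.25 0.2; 0 0 0 0 0 0.25 0.2;0 0 0 0 0 0 0.2'; python3 go.py .4504 -.2357 .033 -4.5
```

```text
time: 39.12
position: [0.4506, -0.2356, 0.0523]
tool_rot: [0.736, 0.677, 0.0, -0.0]
ft_force: [0.4, -0.4, -0.6]
grip_width: 0.0518
t 39.12 pos [ 0.4506 -0.2356  0.0523] hd -4.7 grip 0.0518 F [ 0.4 -0.4 -0.6] q [-0.7   0.65  1.86  0.    0.63 -0.62]
turn units [ 0.   -0.01 -0.04]  shift now-axes [-0.004 -0.006  0.482]  shift after-turn axes [-0.004 -0.006  0.482]
```

```bash
python3 -m crank '0 0 0 0 0 0.3 0.2; 0 0 0 0 0 0.15 0.2;0 0 0 0 0 0 0.2'; python3 go.py .4504 -.2357 .033 -4.5
```

```text
time: 39.5
position: [0.451, -0.2362, 0.0329]
tool_rot: [0.736, 0.677, 0.0, 0.0]
ft_force: [-0.3, 1.6, 4.8]
grip_width: 0.0516
t 39.50 pos [ 0.451  -0.2362  0.0329] hd -4.7 grip 0.0516 F [-0.3  1.6  4.8] q [-0.7   0.69  1.86  0.    0.59 -0.62]
turn units [ 0.01 -0.   -0.05]  shift now-axes [ 0.012 -0.015 -0.002]  shift after-turn axes [ 0.012 -0.015 -0.002]
```

Contact (about 5 N). Next I'll release, lift and swing aside for a final check.

```bash
python3 -m crank '0 0 0 0 0 0 -0.2; 0 0 0 0 0 0 -0.6; 0 0 0 0 0 0 -0.8; 0 0 0 0 0 0 -0.8; 0 0 0 0 0 -0.4 -0.8';python3 -m crank '0 0 0 0 0 -0.8 -0.8; 0 0 0 0 0 -1 -0.8; 0 0 0 0 0 -1 -0.8; 0 0 0 -1 0 0 -0.8; 0 0 0 -1 0 0 -0.8'; python3 -m crank '0 0 0 -1 0 0 -0.8; 0 0 0 -1 0 0 -0.8; 0 0 0 -1 0 0 -0.8; 0 0 0 -0.5 0 0 -0.8; 0 0 0 0 0 0 -0.8'; python3 -m crank '0 0 0 -1 0 0 -0.8; 0 0 0 -1 0 0 -0.8; 0 0 0 -1 0 0 -0.8; 0 0 0 -0.5 0 0 -0.8; 0 0 0 0 0 0 -0.8'
cat > fin.py <<'E'
from h import *
s=shot('scene','s10.png'); p=shot('top','t10.png')
cv2.imwrite('pics/t10z.png',cv2.resize(p['img'][120:310,90:430,::-1],None,fx=2.3,fy=2.3,interpolation=2))
cv2.imwrite('pics/s10z.png',cv2.resize(s['img'][60:260,90:400,::-1],None,fx=2.5,fy=2.5,interpolation=2))
c0=np.array([.4681,-.0176]); a=np.radians(-4.5); ex=np.array([np.cos(a),np.sin(a)]); ey=np.array([-np.sin(a),np.cos(a)])
for n in ('tank','column','reel','scissors','cassette','lid','rollfilm','graduate','focuser'):
    for c in (s,p):
        for d in spotter.boxes_of(n,c)[:2]:
            w=world(c,d['at']); print(n,'top' if c is p else 'scene',round(d['score'],2),np.round(w,3),'mat',np.round([(w[:2]-c0)@ex,(w[:2]-c0)@ey],3))
E
python3 fin.py; python3 go.py
```

```text
time: 40.12
position: [0.4507, -0.2365, 0.0489]
tool_rot: [0.736, 0.677, 0.0, -0.0]
ft_force: [0.8, -0.5, -0.0]
grip_width: 0.0766
time: 40.75
position: [0.4448, -0.3156, 0.1712]
tool_rot: [0.734, 0.679, 0.0, 0.003]
ft_force: [0.6, -0.2, -0.5]
grip_width: 0.0781
time: 41.38
position: [0.4329, -0.4611, 0.1781]
tool_rot: [0.735, 0.678, 0.0, 0.006]
ft_force: [-0.6, 0.9, 0.1]
grip_width: 0.0785
time: 42.0
position: [0.4238, -0.5918, 0.1787]
tool_rot: [0.733, 0.681, 0.003, 0.0]
ft_force: [-0.1, 0.1, 0.2]
grip_width: 0.0784
tank scene 0.63 [ 0.498 -0.086  0.069] mat [ 0.035 -0.066]
tank top 0.83 [ 0.477 -0.115  0.049] mat [ 0.016 -0.097]
column scene 0.59 [ 0.468 -0.089  0.114] mat [ 0.005 -0.071]
column top 0.95 [ 0.46  -0.093  0.015] mat [-0.003 -0.076]
reel scene 0.89 [0.488 0.04  0.041] mat [0.015 0.059]
reel top 0.9 [0.471 0.036 0.041] mat [-0.001  0.054]
scissors scene 0.61 [0.466 0.153 0.011] mat [-0.016  0.17 ]
scissors scene 0.48 [ 0.495 -0.088  0.07 ] mat [ 0.033 -0.068]
scissors top 0.75 [0.463 0.152 0.011] mat [-0.019  0.169]
cassette scene 0.75 [ 0.689 -0.111  0.033] mat [ 0.228 -0.075]
cassette scene 0.65 [ 0.694 -0.257  0.035] mat [ 0.244 -0.22 ]
cassette top 0.63 [0.489 0.229 0.048] mat [0.001 0.248]
lid scene 0.89 [ 0.477 -0.223  0.025] mat [ 0.025 -0.204]
lid top 0.86 [ 0.446 -0.233  0.027] mat [-0.005 -0.217]
rollfilm scene 0.66 [0.78  0.096 0.049] mat [0.302 0.138]
rollfilm scene 0.2 [0.486 0.043 0.044] mat [0.014 0.062]
graduate scene 0.75 [0.625 0.371 0.076] mat [0.126 0.399]
graduate top 0.57 [0.611 0.379 0.066] mat [0.111 0.406]
focuser scene 0.82 [ 0.801 -0.099  0.077] mat [ 0.338 -0.055]
focuser top 0.94 [ 0.776 -0.105  0.014] mat [ 0.313 -0.063]
t 43.00 pos [ 0.4236 -0.5927  0.1789] hd -4.2 grip 0.0783 F [-0.2  0.6  0.4] q [-1.11  0.71  1.18  0.01  1.24 -1.03]
```

View pics/t10z.png

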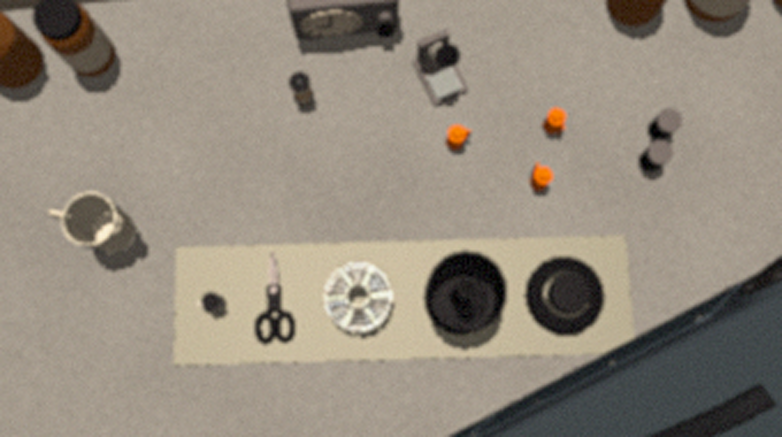

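View pics/s10z.png

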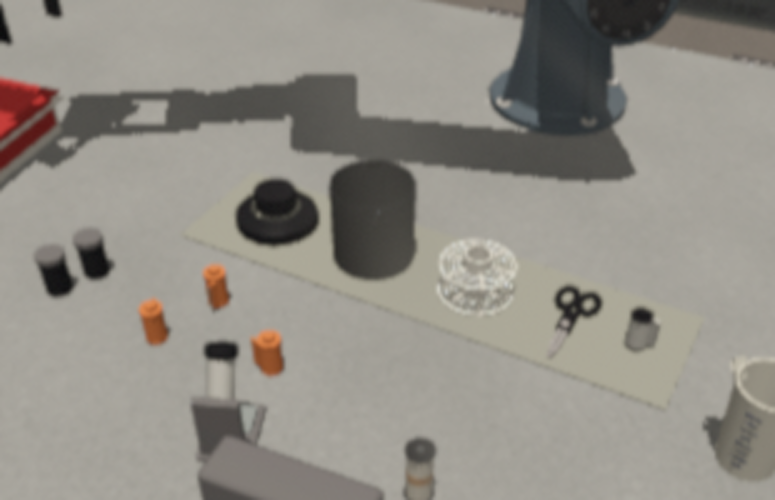

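Run:
```python
from h import *
p=viewer.camera('top'); i=p['img'][:,:,::-1]; x0,y0=265,215
c=cv2.convertScaleAbs(cv2.resize(i[y0:y0+60,x0:x0+100],None,fx=7,fy=7,interpolation=2),alpha=3,beta=-20)
d=c.copy()
def dr(x,y,z,r,col):
    q=np.array([pix(p,(x+r*np.cos(t),y+r*np.sin(t),z)) for t in np.linspace(0,6.28,40)])-[x0,y0]
    cv2.polylines(d,[np.round((q+.5)*7).astype(np.int32)],True,col,1,cv2.LINE_AA)
dr(.4616,-.0941,.107,.05,(0,255,0));dr(.4616,-.0941,.131,.012,(0,0,255));dr(.4616,-.0941,.009,.038,(255,0,0));dr(.4506,-.236,.018,.052,(0,255,255))
cv2.imwrite('pics/fin.png',cv2.resize(cv2.vconcat([c,d]),(498,600)))
```

```text
(no output)
```

View pics/fin.png

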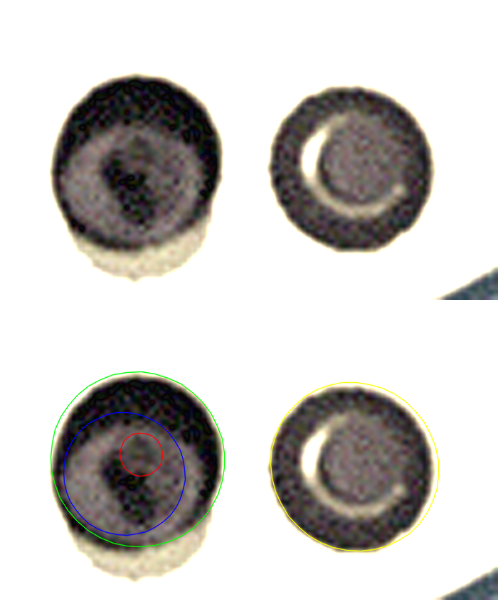

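```bash
python3 -c "
from rig import robot
print(robot.hand_in())"
```

```text
the job is handed in; nothing more can be done
None
```

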